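# Change the vials in the sampler tray with the column on bypass

### The arm

A 6-joint arm with a two-finger parallel gripper is mounted at the origin on the work surface. World frame = base frame: x ahead of the robot, y to its left, z up, the work surface at z = 0. Lengths are in m, angles in rad, forces in N, time in s.
With the tool pointing down it reaches from about 0.35 to 0.975 m from the base axis. Payload 4.9 kg.
Tool frame: the origin (TCP) lies midway between the tips of the shut fingers; the grasp point (between the pads) lies 19 mm behind it (ctrl.hold_point_z is the distance from the TCP to the grasp point, in m); z points along the fingers, y is the line along which they close (so a half turn about z gives the same grasp; the last joint's range is limited). The gripper opens to 85 mm and grips with 20 to 120 N. Pads are 22 mm wide; open, the fingers measure 114 mm over their backs; the gripper's body (76 mm by 85 mm) begins 54 mm behind the grasp point. The pads swing forward as they close: fully open they stand 13 mm farther back than shut.
Start: joints at [-1.229, 0.053, 1.613, -0, 1.476, -0.119], TCP at [0.278, -0.56, 0.231] pointing down, gripper open.
Joint ranges: [-3.01, 3.01], [-1.01, 2.22], [0.06, 2.58], [-1.02, 4.17], [0.09, 2.62], [-3.14, 3.14]. Speed limits (rad/s): [2.57, 2.57, 3.14, 3.14, 3.14, 3.14].

### API

Orientations are given as a rotation vector (axis times angle).
In Python, from station import status, viewer, finish_job, ctrl gives the robot as it stands.
- The arm moves only by the shell command python3 -m jog 'ROWS' [FORCE]. ROWS is JSON, a list of rows, each a list of 7 numbers: the turn, a rotation vector about the tool's x, y, z each as a share of 5 degrees, from -1 to 1, then the shift along the tool's x, y, z each as a share of 30 mm, from -1 to 1, then the opening, from -1 (shut) to 1 (fully open). A call has 1 to 5 rows; each row shifts and turns the commanded pose from where the row before left it, along the tool's axes as they then stand; what a row does not reach is not made up. A row lasts 1/8 s, in which the tool goes at most 62.5 mm and 10.7 degrees, less where a joint would pass 70% of its speed; a pose out of reach is approached as far as the arm can. A call with a number of a shift or a turn outside -1 to 1 is refused whole. A call with a gripper value outside its range is refused whole. The fingers move at their own pace and stop on an object; FORCE is the grip in N (left out, the last holds). Time passes only in rows, so rows that do not move let the fingers close. It gives the time, the measured TCP pose, the force, the opening and the grip force at its end, in the units of the state.
- status.get_obs(): the state, without advancing time (a new reading comes with each control period).
- viewer.get_image(name): name is "side" or "top"; returns a dict with "img" (420x560x3 uint8, red, green, blue), "fovy" (degrees; the focal length in pixels is half the picture's height over the tangent of half this angle, whatever the lens; pixels are square), "cx", "cy" (the principal point, pixels), "rvec" (rotation vector, rad) and "tvec" (3), from world to camera coordinates, as OpenCV has them. Camera axes: x right, y down, z forward; pixel columns grow to the right and rows downward; lengths in m; the calibration is good to about 2 mm. A picture is of the moment at which its call begins. There is no depth.
- finish_job(): hands the job in; it is judged then, once.
The state is a dict: "t": time; "q": joint angles; "dq": joint speeds; "effort": joint torques, N m; "tool_pos": TCP position; "tool_rot": TCP orientation; "contact_force": force on the tool from outside, world axes, zero at the start; "wrist_torque": the same for the moment, N m; "opening": finger opening in m; "grip_force": force on a finger pad.
Only numpy, scipy, OpenCV 4.12 (cv2) and the standard library are available. Lean on these libraries where they do the work, as an engineer would, in place of code of your own. Each camera call takes 0.05 s, during which the arm holds its last target. There are 200 camera calls.

### The job

Change the samples in the sampler: click the valve handle from the column position (green dot) round to bypass (orange dot), draw the sample tray fully out, put the used red-capped vials into the yellow tub and stand every fresh blue-capped vial upright in a well of the tray. Then push the tray fully home with the fresh vials in it and click the valve back to the column position; the valve must be on bypass whenever the tray is not home. Leave the column box, the bottle and the steel column where they are.

Things in the scene. Friction and masses are not known exactly. Their poses are not given: they have to be found in the camera images.
- sampler: White sampler module, 345 mm wide, 435 mm deep, 140 mm tall, fixed to the bench. Origin at bench level under the middle of its front face; x points from the front into the housing, z up. The sample tray slides out of the 180 mm wide, 110 mm tall slot in its front, along the module's -x.
- tray (a joint): Slide of the sample tray, m: 0 = fully home against its stop inside the housing (the start), 0.21 = drawn fully out against its front stop. The tray carries an aluminium rack 164 x 116 mm with six wells; its deck is 166 mm wide, top 22 mm above the bench, and reaches 72 mm before the module's front when home. Rubs with about 2 N; stays where it is left.
- tray_grip (a point): Top of the tray's black upright grip, 30 mm wide across the slide (y), 14 mm thick along it (x), standing 73 mm up from the tray's deck; its top is 95 mm above the bench. It stands 60 mm in front of the module's front when the tray is home, and may be pinched from above. Axes parallel to the sampler's; it moves with the tray.
- valve (a joint): Angle of the valve handle, rad: 0 = column position (white mark on the handle at the green dot, the start), 1.05 = bypass position (mark at the orange dot, 60 degrees clockwise seen from above). Each position is a spring detent; turning takes up to about 0.1 N m until halfway, then the handle snaps on into the other detent, even if let go. Hard stops lie 0.06 rad past either position.
- valve_grip (a point): Grip point of the valve handle, on its turning axis, 88 mm above the bench. The handle is a black bar 56 mm long (along this point's x, white mark at the -x end), 13 mm thick (y), from 71 to 97 mm above the bench, on a round white dial 74 mm across whose top is at 61 mm, on a fixed stand 110 x 100 mm. The point turns with the handle.
- tub: Open yellow tub for used vials, 120 mm (x) by 140 mm (y) outside, 45 mm tall, walls 4 mm, floor 4 mm thick, 350 g, loose: it may get knocked aside. Origin under its middle.
- mat: Flat blue mat, 170 mm square, 2 mm thick, fixed, on which the fresh vials stand at the start. Origin under its middle.
- well1 (a point): Centre of the floor of one of the tray's six round wells, 27 mm wide and 24 mm deep, 54 mm apart, 3 across the slide by 2 along it; the floor is 28 mm and the rack's top 52 mm above the bench. Moves with the tray; axes parallel to the sampler's. Wells 1-3 are the row nearer the grip.
- well2 (a point): Centre of the floor of one of the tray's six round wells, 27 mm wide and 24 mm deep, 54 mm apart, 3 across the slide by 2 along it; the floor is 28 mm and the rack's top 52 mm above the bench. Moves with the tray; axes parallel to the sampler's. Wells 1-3 are the row nearer the grip.
- well3 (a point): Centre of the floor of one of the tray's six round wells, 27 mm wide and 24 mm deep, 54 mm apart, 3 across the slide by 2 along it; the floor is 28 mm and the rack's top 52 mm above the bench. Moves with the tray; axes parallel to the sampler's. Wells 1-3 are the row nearer the grip.
- well4 (a point): Centre of the floor of one of the tray's six round wells, 27 mm wide and 24 mm deep, 54 mm apart, 3 across the slide by 2 along it; the floor is 28 mm and the rack's top 52 mm above the bench. Moves with the tray; axes parallel to the sampler's. Wells 1-3 are the row nearer the grip.
- well5 (a point): Centre of the floor of one of the tray's six round wells, 27 mm wide and 24 mm deep, 54 mm apart, 3 across the slide by 2 along it; the floor is 28 mm and the rack's top 52 mm above the bench. Moves with the tray; axes parallel to the sampler's. Wells 1-3 are the row nearer the grip.
- well6 (a point): Centre of the floor of one of the tray's six round wells, 27 mm wide and 24 mm deep, 54 mm apart, 3 across the slide by 2 along it; the floor is 28 mm and the rack's top 52 mm above the bench. Moves with the tray; axes parallel to the sampler's. Wells 1-3 are the row nearer the grip.
- fresh1: Fresh sample vial, amber glass with blue cap, 22.5 mm across (its foot 19.6 mm for the lowest 3.5 mm), 46 mm tall (cap 20 mm across, top 8 mm), 25 g, loose. Origin at the middle of its underside, z along it to the cap. Three or four are present.
- fresh2: Fresh sample vial, amber glass with blue cap, 22.5 mm across (its foot 19.6 mm for the lowest 3.5 mm), 46 mm tall (cap 20 mm across, top 8 mm), 25 g, loose. Origin at the middle of its underside, z along it to the cap. Three or four are present.
- fresh3: Fresh sample vial, amber glass with blue cap, 22.5 mm across (its foot 19.6 mm for the lowest 3.5 mm), 46 mm tall (cap 20 mm across, top 8 mm), 25 g, loose. Origin at the middle of its underside, z along it to the cap. Three or four are present.
- fresh4: Fresh sample vial, amber glass with blue cap, 22.5 mm across (its foot 19.6 mm for the lowest 3.5 mm), 46 mm tall (cap 20 mm across, top 8 mm), 25 g, loose. Origin at the middle of its underside, z along it to the cap. Three or four are present.
- used1: Used vial, same size as a fresh one but with a red cap, loose; stands in one of the tray's wells at the start. Origin at the middle of its underside. One to three are present.
- used2: Used vial, same size as a fresh one but with a red cap, loose; stands in one of the tray's wells at the start. Origin at the middle of its underside. One to three are present.
- used3: Used vial, same size as a fresh one but with a red cap, loose; stands in one of the tray's wells at the start. Origin at the middle of its underside. One to three are present.
- column_box: Bystander: cardboard column box, 300 x 75 x 42 mm, lying on the bench. Origin under its middle.
- bottle: Bystander: closed amber reagent bottle, 60 mm across, 130 mm tall. Origin under its middle.
- column: Bystander: steel chromatography column lying on the bench, 110 mm long along x, 14 mm across its end fittings. Origin under its middle.
There are look-alikes about, which are no part of the job. What is shaped like the fresh4 but pink or turquoise is not meant.

How it is judged:
On the way, in this order (a step that is already met when the one before it is completed fails the run):
1. the valve clicked over to bypass with the tray still home (value of joint valve above 0.9 rad and value of joint tray below 0.005 m), for 0.2 s.
2. the tray drawn fully out (value of joint valve above 0.9 rad and value of joint tray above 0.202 m), for 0.2 s.
3. all used vials in the tub and all fresh vials upright in wells of the drawn-out tray (all of step 2 and x of used1 in the frame of tub between -0.058 and 0.058 m and y of used1 in the frame of tub between -0.068 and 0.068 m and z of used1 in the frame of tub between 0 and 0.045 m and x of used2 in the frame of tub between -0.058 and 0.058 m and y of used2 in the frame of tub between -0.068 and 0.068 m and z of used2 in the frame of tub between 0 and 0.045 m and x of used3 in the frame of tub between -0.058 and 0.058 m and y of used3 in the frame of tub between -0.068 and 0.068 m and z of used3 in the frame of tub between 0 and 0.045 m and z of fresh1 in the frame of well2 between -0.005 and 0.004 m and x of fresh1 in the frame of well2 between -0.012 and 0.066 m and y of fresh1 in the frame of well2 between -0.066 and 0.066 m and angle between each of fresh1, fresh2, fresh3, fresh4's own z axis and vertical below 0.2 rad and z of fresh2 in the frame of well2 between -0.005 and 0.004 m and x of fresh2 in the frame of well2 between -0.012 and 0.066 m and y of fresh2 in the frame of well2 between -0.066 and 0.066 m and z of fresh3 in the frame of well2 between -0.005 and 0.004 m and x of fresh3 in the frame of well2 between -0.012 and 0.066 m and y of fresh3 in the frame of well2 between -0.066 and 0.066 m and z of fresh4 in the frame of well2 between -0.005 and 0.004 m and x of fresh4 in the frame of well2 between -0.012 and 0.066 m and y of fresh4 in the frame of well2 between -0.066 and 0.066 m), for 0.2 s.
4. the tray pushed fully home with the fresh vials in it (all of step 1 and z of fresh1 in the frame of well2 between -0.005 and 0.004 m and x of fresh1 in the frame of well2 between -0.012 and 0.066 m and y of fresh1 in the frame of well2 between -0.066 and 0.066 m and angle between each of fresh1, fresh2, fresh3, fresh4's own z axis and vertical below 0.2 rad and z of fresh2 in the frame of well2 between -0.005 and 0.004 m and x of fresh2 in the frame of well2 between -0.012 and 0.066 m and y of fresh2 in the frame of well2 between -0.066 and 0.066 m and z of fresh3 in the frame of well2 between -0.005 and 0.004 m and x of fresh3 in the frame of well2 between -0.012 and 0.066 m and y of fresh3 in the frame of well2 between -0.066 and 0.066 m and z of fresh4 in the frame of well2 between -0.005 and 0.004 m and x of fresh4 in the frame of well2 between -0.012 and 0.066 m and y of fresh4 in the frame of well2 between -0.066 and 0.066 m), for 0.2 s.
5. the valve clicked back to the column position (value of joint valve below 0.12 rad and value of joint tray below 0.005 m), for 0.2 s.
At the end, for the whole second after the job is handed in: Valve within 0.12 rad of the column position, tray within 5 mm of its home stop, every fresh vial upright (within 0.2 rad) on the floor of a well, every used vial inside the tub, all at rest; column box, bottle and column within 30 mm of where they stood (all of step 5 and value of joint valve above -0.09 rad and z of fresh1 in the frame of well2 between -0.005 and 0.004 m and x of fresh1 in the frame of well2 between -0.012 and 0.066 m and y of fresh1 in the frame of well2 between -0.066 and 0.066 m and angle between each of fresh1, fresh2, fresh3, fresh4's own z axis and vertical below 0.2 rad and z of fresh2 in the frame of well2 between -0.005 and 0.004 m and x of fresh2 in the frame of well2 between -0.012 and 0.066 m and y of fresh2 in the frame of well2 between -0.066 and 0.066 m and z of fresh3 in the frame of well2 between -0.005 and 0.004 m and x of fresh3 in the frame of well2 between -0.012 and 0.066 m and y of fresh3 in the frame of well2 between -0.066 and 0.066 m and z of fresh4 in the frame of well2 between -0.005 and 0.004 m and x of fresh4 in the frame of well2 between -0.012 and 0.066 m and y of fresh4 in the frame of well2 between -0.066 and 0.066 m and x of used1 in the frame of tub between -0.058 and 0.058 m and y of used1 in the frame of tub between -0.068 and 0.068 m and z of used1 in the frame of tub between 0 and 0.045 m and x of used2 in the frame of tub between -0.058 and 0.058 m and y of used2 in the frame of tub between -0.068 and 0.068 m and z of used2 in the frame of tub between 0 and 0.045 m and x of used3 in the frame of tub between -0.058 and 0.058 m and y of used3 in the frame of tub between -0.068 and 0.068 m and z of used3 in the frame of tub between 0 and 0.045 m and linear speed of each of fresh1, fresh2, fresh3, fresh4, used1, used2, used3 below 0.02 m/s and distance of each of column_box, bottle, column from where it was at the start of the episode below 0.03 m); the robot touches nothing.
It fails at once if the tray off its home stop by more than 15 mm while the valve is not on bypass (value of joint tray above 0.015 m and value of joint valve below 0.8 rad).
It fails at once if the column box pushed out of place by more than 30 mm (distance of column_box from where it was at the start of the episode above 0.03 m).
It fails at once if the bottle pushed out of place by more than 30 mm (distance of bottle from where it was at the start of the episode above 0.03 m).
It fails at once if the column pushed out of place by more than 30 mm (distance of column from where it was at the start of the episode above 0.03 m).
Of fresh1, fresh2, fresh3, fresh4 only 3 to 4 are there at a start; the rules pass over those that are not, and their reading is None.
Of used1, used2, used3 only 1 to 3 are there at a start; the rules pass over those that are not, and their reading is None.
At some moment in a run one of tub may be knocked a few centimetres aside while the robot is not near it.
Once in a run the grip may slacken for a moment while it holds something.
It also fails if it takes over 210 s, if anything falls off the work surface, if the arm or the gripper's body presses on something with over 40 N, if the wrist force passes 120 N, or if a joint passes its speed limit or range.

## Working session

There is one attempt and no reset: what is moved stays moved. The work goes in short steps, Python scripts to look and compute and a shell command to move; the robot and the scene stay as the last step left them, time stands still between calls to the robot, and variables do not carry over. Pictures are saved under pics/ and viewed, at most 16 in all, crops included, and the job is handed in when it is done.

```bash
ls; mkdir -p pics; cat > h.py <<'E'
import numpy as np, cv2
from station import status, viewer, ctrl
def snap(n,f=None):
    d=viewer.get_image(n)
    if f: cv2.imwrite('pics/'+f,cv2.cvtColor(d['img'],cv2.COLOR_RGB2BGR))
    return d
def cam(d):
    h,w=d['img'].shape[:2]; f=h/2/np.tan(np.radians(d['fovy'])/2)
    return np.array([[f,0,d['cx']],[0,f,d['cy']],[0,0,1]]),cv2.Rodrigues(np.array(d['rvec'],float))[0],np.array(d['tvec'],float)
def ray(d,p):
    K,R,t=cam(d); return -R.T@t, R.T@np.linalg.solve(K,[p[0],p[1],1])
def atz(d,p,z):
    c,v=ray(d,p); return c+v*(z-c[2])/v[2]
def tri(d1,p1,d2,p2):
    c1,v1=ray(d1,p1);c2,v2=ray(d2,p2)
    s=np.linalg.lstsq(np.c_[v1,-v2],c2-c1,rcond=None)[0]
    a,b=c1+s[0]*v1,c2+s[1]*v2
    return (a+b)/2,np.linalg.norm(a-b)
def proj(d,P):
    K,R,t=cam(d); q=(K@(R@np.atleast_2d(P).T+t[:,None])).T; return q[:,:2]/q[:,2:]
E
python3 - <<'E'
from h import *
for n in('top','side'):
    d=snap(n,n+'0.png'); print(n,d['fovy'],d['cx'],d['cy'],ray(d,(280,210)))
o=status.get_obs();print(o['tool_pos'],o['tool_rot'],o['opening'],ctrl.hold_point_z)
E
```

```text
pics
top 47.39177948649082 284.539551010792 198.67485605488932 (array([0.49618807, 0.08496778, 1.57073477]), array([ 0.0503513 , -0.01437397, -0.99895363]))
side 49.317942031181225 284.6630864013417 213.91078383280154 (array([ 0.30580155, -0.73781657,  0.78695433]), array([ 0.27260628,  0.73319843, -0.62312349]))
[ 0.27772745 -0.55927349  0.23017944] [-3.05678307e+00 -7.16959951e-01  2.86494016e-04] 0.08538746683476993 0.0187
```

View pics/top0.png

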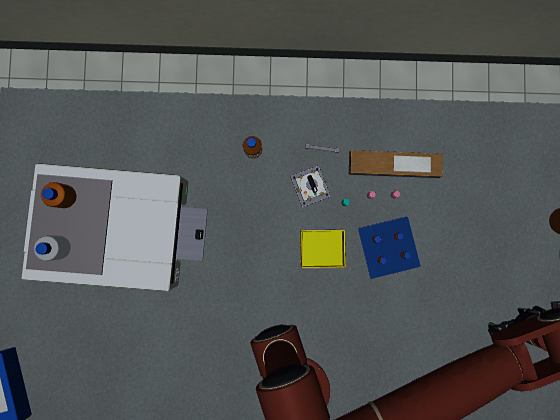

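View pics/side0.png

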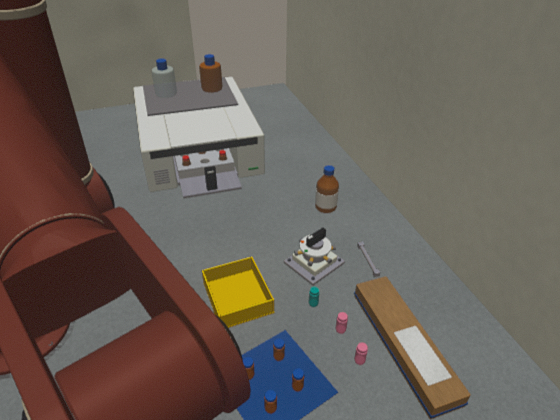

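Top view: sampler at left (front edge near x≈180, grip at (199,235)), bottle at (252,146), valve at (312,185), tub at (323,249), mat at (389,247) with four blue caps, and pink/turquoise look-alikes. The side view shows two red caps in the tray (186,160) and (222,155).

```bash
python3 - <<'E'
from h import *
ds={n:snap(n) for n in('top','side')}
def blobs(d,f,roi,mn=8):
    hsv=cv2.cvtColor(d['img'],cv2.COLOR_RGB2HSV); m=f(hsv).astype(np.uint8)
    k=np.zeros_like(m);x,y,X,Y=roi;k[y:Y,x:X]=1;m*=k
    n,l,s,c=cv2.connectedComponentsWithStats(m)
    return [(c[i].round(1),s[i,4],s[i,:4]) for i in range(1,n) if s[i,4]>=mn]
H=lambda a,b,s,v:(lambda h:(h[...,0]>=a)&(h[...,0]<=b)&(h[...,1]>=s)&(h[...,2]>=v))
for n,roi in(('top',(355,210,425,285)),('side',(220,320,340,420))):
    for c,k,s in blobs(ds[n],H(5,20,110,50),roi): print(n,'amber',c,k,s)
    hs=cv2.cvtColor(ds[n]['img'],cv2.COLOR_RGB2HSV)
for n,r in(('top',(300,290,220,350)),('top',(290,360,160,212)),):pass
a=ds['top']['img'];b=ds['side']['img']
def up(i,x,y,X,Y,w,h): return cv2.resize(i[y:Y,x:X],(w,h),interpolation=cv2.INTER_CUBIC)
m=np.vstack([np.hstack([up(a,285,160,345,205,400,300),up(a,355,210,435,270,400,300)]),np.hstack([up(b,280,220,360,280,400,300),up(b,220,325,320,400,400,300)])])
cv2.imwrite('pics/m1.png',m[...,::-1])
m=np.hstack([up(a,165,195,225,270,400,500),up(b,160,140,240,240,400,500)])
cv2.imwrite('pics/m2.png',m[...,::-1])
for nm,p,z in(('valve',(312,185),.088),('grip',(199,235),.095),('tub',(323,249),.045),('bottle',(252,146),.13),('front1',(180,177),.14),('front2',(170,290),.14)): print(nm,atz(ds['top'],p,z))
E
```

```text
top amber [395.9 235.5] 13 [394 233   5   6]
top amber [373.4 237.9] 11 [372 236   4   5]
top amber [402.5 254.3] 13 [401 252   4   6]
top amber [379.2 258.5] 11 [378 257   5   5]
side amber [227.1 347.8] 449 [220 321  24  49]
side amber [278.5 353.5] 105 [274 347  10  13]
side amber [249.7 372. ] 74 [245 365   9  14]
side amber [225.2 376.3] 10 [224 373   5   6]
side amber [297.5 384.1] 103 [293 377  11  14]
side amber [270.1 406.2] 112 [265 399  12  14]
valve [ 0.65140155 -0.03429583  0.088     ]
grip [0.48788378 0.30991757 0.095     ]
tub [ 0.45232887 -0.07666728  0.045     ]
bottle [0.76139647 0.15398459 0.13      ]
front1 [0.65980989 0.36595575 0.14      ]
front2 [0.3250211  0.38209065 0.14      ]
```

View pics/m1.png

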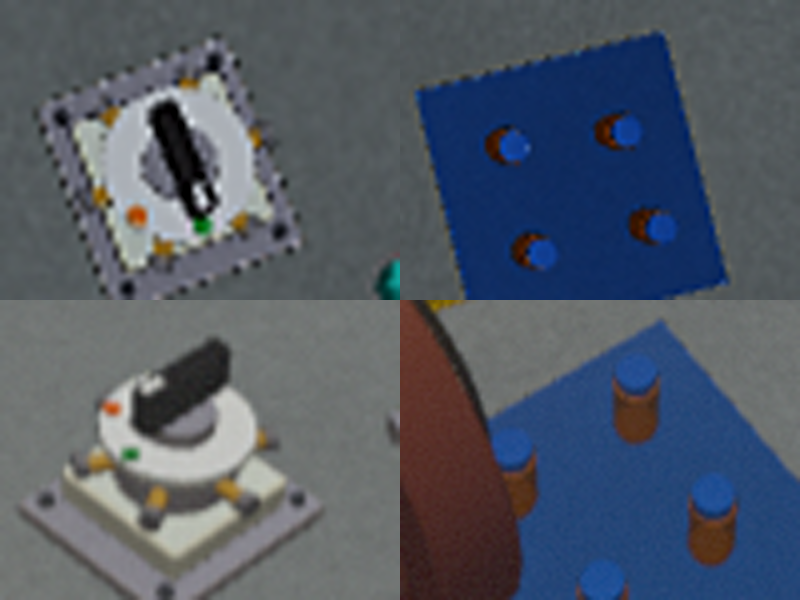

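View pics/m2.png

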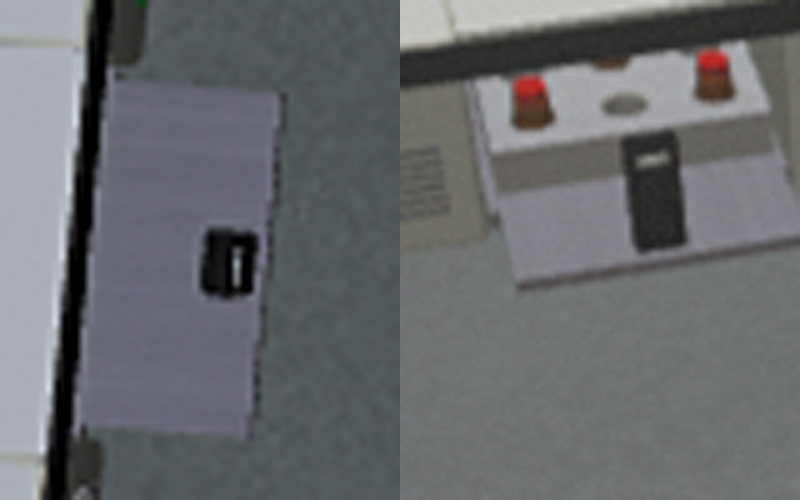

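m1: handle runs from top px (309.3,176.5) to the mark at (315.4,190.8), green dot below the mark and orange to its left; four blue caps. m2: grip top centre at top px ≈(197.4,234.5), two red caps in front outer wells, and something brown in the rear row.

```bash
python3 - <<'E'
from h import *
T,S=snap('top'),snap('side')
T2=lambda n,a,b:print(n,*[np.round(v,4) for v in tri(T,a,S,b)])
T2('valve',(312.3,183.7),(316.4,233))
T2('vmark',(315.2,190),(309.5,236)); 
a,b=atz(T,(315.4,190.8),.097),atz(T,(309.3,176.5),.097);print('handle dir mark->other',np.round(b-a,4),np.degrees(np.arctan2(*(b-a)[[1,0]])))
g,o=atz(T,(285+203*.15,160+225*.15),.061),atz(T,(285+137*.15,160+215*.15),.061);print('dots',g,o)
T2('grip',(197.4,234.5),(210,167.4))
tops=[(378,239.2),(400.4,236.2),(407.2,255.4),(383.4,260.4)];sd=[(279,343),(298,373.75),(271,395),(248,362)]
for i in range(4): T2('fresh%d'%i,tops[i],sd[i]); print(atz(T,tops[i],.048))
e=[atz(T,p,.022) for p in((207.3,208.8),(202.5,260.5))];print('edge',e); d=e[0]-e[1];print('edge deg',np.degrees(np.arctan2(d[1],d[0])))
h=cv2.cvtColor(T['img'],cv2.COLOR_RGB2HSV);m=((abs(h[...,0].astype(int)-28)<6)&(h[...,1]>150)&(h[...,2]>60)).astype(np.uint8);m[:,:280]=0;m[:,360:]=0
print('tub',[atz(T,p,.045).round(3)[:2] for p in cv2.boxPoints(cv2.minAreaRect(cv2.findNonZero(m)))])
from scipy.spatial.transform import Rotation as Rn
o=status.get_obs();print(Rn.from_rotvec(o['tool_rot']).as_matrix().round(3),o['tool_pos'],o['q'])
E
```

```text
valve [ 0.6552 -0.0346  0.0989] 0.0018
vmark [ 0.6348 -0.0433  0.1033] 0.0006
handle dir mark->other [0.0441 0.0198 0.    ] 24.179051153083478
dots [ 0.62662253 -0.04795732  0.061     ] [ 0.63059906 -0.016421    0.061     ]
grip [0.4906 0.3144 0.0964] 0.0026
fresh0 [ 0.4874 -0.2509  0.0506] 0.0001
[ 0.48743679 -0.25150271  0.048     ]
fresh1 [ 0.4981 -0.3228  0.0493] 0.0012
[ 0.4986321  -0.32329637  0.048     ]
fresh2 [ 0.4384 -0.3448  0.0502] 0.0003
[ 0.43816693 -0.34540691  0.048     ]
fresh3 [ 0.4206 -0.269   0.0491] 0.0003
[ 0.42068504 -0.26933882  0.048     ]
edge [array([0.57238486, 0.29742983, 0.022     ]), array([0.40635549, 0.30693001, 0.022     ])]
edge deg -3.2748851090791313
tub [array([ 0.511, -0.005]), array([ 0.514, -0.146]), array([ 0.397, -0.148]), array([ 0.394, -0.008])]
[[ 0.896  0.445 -0.   ]
 [ 0.445 -0.896  0.001]
 [ 0.    -0.001 -1.   ]] [ 0.27785303 -0.55960153  0.23087557] [-1.22897763e+00  5.29430238e-02  1.61336361e+00 -2.77631474e-06
  1.47598329e+00 -1.19016129e-01]
```

```bash
cat > go.py <<'E'
# go.py X Y Z YAWdeg : shift (tool axes, 30 mm units) and turn (5 deg units) still to go
import sys
from h import *
from scipy.spatial.transform import Rotation as Rn
def rep(*tg):
    o=status.get_obs(); R=Rn.from_rotvec(o['tool_rot']).as_matrix(); p=np.array(o['tool_pos'])
    print('t %.1f pos %s yaw %.1f tilt %s op %.4f gf %.1f F %s q6 %.2f'%(o['t'],p.round(4),np.degrees(np.arctan2(R[1,0],R[0,0])),R[:2,2].round(3),o['opening'],o['grip_force'],np.round(o['contact_force'],1),o['q'][5]))
    if tg:
        x,y,z,w=tg; w=np.radians(w)
        D=np.array([[np.cos(w),np.sin(w),0],[np.sin(w),-np.cos(w),0],[0,0,-1]])
        print('  turn',(np.degrees(Rn.from_matrix(R.T@D).as_rotvec())/5).round(3),'shift',(R.T@(np.array([x,y,z])-p)/.03).round(3),'shift-after-turn',(D.T@(np.array([x,y,z])-p)/.03).round(3))
if __name__=='__main__': rep(*map(float,sys.argv[1:]))
E
python3 -m jog '[[0,0,0,0.95,-0.504,0,0],[0,0,0,0.95,-0.504,0,0],[0,0,0,0.95,-0.504,0,0],[0,0,0,0.95,-0.504,0,0],[0,0,0,0.95,-0.504,0,0]]' 40
for i in 1; do python3 go.py 0.6548 -0.0346 0.16 24.2; done
python3 -m jog '[[0,0,0,0.95,-0.504,0,0],[0,0,0,0.95,-0.504,0,0],[0,0,0,0.95,-0.504,0,0],[0,0,0,0.95,-0.504,0,0],[0,0,0,0.95,-0.504,0,0]]'
python3 -m jog '[[0,0,0,0.95,-0.504,0,0],[0,0,0,0.95,-0.504,0,0],[0,0,0,0.95,-0.504,0,0],[0,0,0,0.95,-0.504,0,0],[0,0,0,0.95,-0.504,0,0]]' >/dev/null
python3 -m jog '[[0,0,0,0.95,-0.504,0,0],[0,0,0,0.95,-0.504,0,0],[0,0,0,0.95,-0.504,0,0],[0,0,0,0.95,-0.504,0,0],[0,0,0,0,0,0,0]]' >/dev/null
python3 go.py 0.6548 -0.0346 0.13 24.2
```

```text
t: 0.92
tool_pos: [0.3724, -0.4278, 0.2313]
tool_rot: [3.059, 0.717, 0.0]
contact_force: [1.0, -0.1, -0.5]
opening: 0.0425
grip_force: 0.0
t 0.9 pos [ 0.3724 -0.4278  0.2313] yaw 26.4 tilt [ 0. -0.] op 0.0425 gf 0.0 F [ 1.  -0.1 -0.5] q6 0.12
  turn [ 0.001 -0.001  0.44 ] shift [14.258 -7.556  2.377] shift-after-turn [13.957 -8.097  2.377]
t: 1.55
tool_pos: [0.4664, -0.2967, 0.2313]
tool_rot: [3.059, 0.717, 0.0]
contact_force: [0.5, -0.2, -0.7]
opening: 0.0427
grip_force: 0.0
t 2.8 pos [ 0.6358 -0.0601  0.231 ] yaw 26.6 tilt [-0.  0.] op 0.0431 gf 0.0 F [-0.1 -0.6 -0.1] q6 0.90
  turn [-0.004  0.002  0.471] shift [ 0.946 -0.476  3.368] shift-after-turn [ 0.925 -0.516  3.368]
```

```bash

python3 -m jog '[[0,0,0.47,0.925,-0.5,0,0],[0,0,0,0,0,1,0],[0,0,0,0,0,1,0],[0,0,0,0,0,1,0],[0,0,0,0,0,0,0]]' >/dev/null
python3 go.py 0.6548 -0.0346 0.073 24.2
python3 - <<'E'
from h import *
a=snap('top')['img'];b=snap('side')['img']
up=lambda i,x,y,X,Y,w,h: cv2.resize(i[y:Y,x:X],(w,h),interpolation=cv2.INTER_CUBIC)
cv2.imwrite('pics/m3.png',np.hstack([up(a,275,150,355,210,400,300),up(b,270,190,370,265,400,300)])[...,::-1])
E
```

```text
t 3.4 pos [ 0.6508 -0.0363  0.1378] yaw 24.0 tilt [-0.007  0.001] op 0.0433 gf 0.0 F [0.2 0.6 0.2] q6 0.98
  turn [-0.04   0.066 -0.038] shift [0.158 0.009 2.16 ] shift-after-turn [1.46e-01 2.00e-03 2.16e+00]
```

View pics/m3.png

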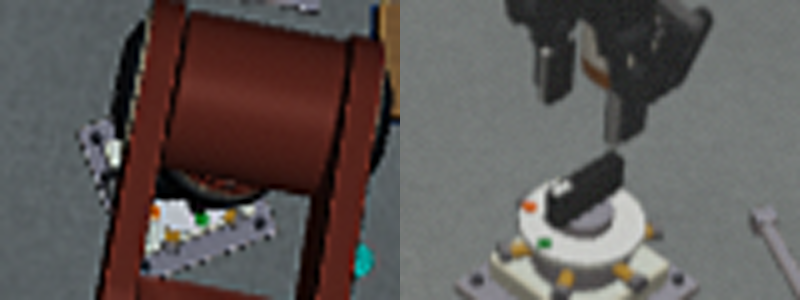

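The fingers straddle the handle, side px ≈(338,225). I'll descend, pinch and turn clockwise.

```bash

python3 -m jog '[[0,0,0,0.15,0,1,0],[0,0,0,0,0,1,0],[0,0,0,0,0,0.15,0],[0,0,0,0,0,0,-1],[0,0,0,0,0,0,-1]]' 40
python3 -m jog '[[0,0,0,0,0,0,-1],[0,0,0,0,0,0,-1],[0,0,0,0,0,0,-1]]' 
python3 go.py 0.6548 -0.0346 0.073 24.2
python3 -m jog '[[0,0,1,0,0,0,-1],[0,0,1,0,0,0,-1],[0,0,1,0,0,0,-1],[0,0,1,0,0,0,-1],[0,0,1,0,0,0,-1]]'
python3 -m jog '[[0,0,1,0,0,0,-1],[0,0,1,0,0,0,-1],[0,0,1,0,0,0,-1],[0,0,1,0,0,0,-1],[0,0,1,0,0,0,-1]]' 
python3 -m jog '[[0,0,1,0,0,0,-1],[0,0,1,0,0,0,-1],[0,0,0,0,0,0,-1],[0,0,0,0,0,0,-1]]' 
python3 go.py 0.6548 -0.0346 0.073 -36
```

```text
t: 4.15
tool_pos: [0.6574, -0.0317, 0.0794]
tool_rot: [-3.067, -0.653, -0.0]
contact_force: [-5.1, 7.8, 5.0]
opening: 0.012
grip_force: 40.6
t: 4.53
tool_pos: [0.6574, -0.0317, 0.0793]
tool_rot: [-3.068, -0.654, -0.001]
contact_force: [-5.7, 7.3, 5.5]
opening: 0.0118
grip_force: 40.6
t 4.5 pos [ 0.6574 -0.0317  0.0793] yaw 24.1 tilt [-0.001  0.004] op 0.0118 gf 40.6 F [-5.7  7.3  5.5] q6 0.99
  turn [-0.046 -0.014 -0.026] shift [-0.119  0.054  0.211] shift-after-turn [-0.119  0.053  0.211]
t: 5.15
tool_pos: [0.6575, -0.0323, 0.0793]
tool_rot: [-3.139, 0.029, 0.0]
contact_force: [-5.4, 5.8, 4.4]
opening: 0.0124
grip_force: 40.5
t: 5.78
tool_pos: [0.6574, -0.033, 0.0793]
tool_rot: [-3.059, 0.709, 0.002]
contact_force: [-5.7, 3.8, 4.1]
opening: 0.0121
grip_force: 40.6
t: 6.28
tool_pos: [0.6573, -0.0332, 0.0794]
tool_rot: [-2.987, 0.969, 0.002]
contact_force: [-6.1, 3.6, 4.9]
opening: 0.012
grip_force: 40.6
t 6.3 pos [ 0.6573 -0.0332  0.0794] yaw -35.9 tilt [-0.001  0.001] op 0.0120 gf 40.6 F [-6.1  3.6  4.9] q6 2.03
  turn [-0.007  0.017  0.014] shift [-0.039  0.086  0.212] shift-after-turn [-0.039  0.086  0.212]
```

```bash

python3 -m jog '[[0,0,0,0,0,0,0],[0,0,0,0,0,0,0],[0,0,0,0,0,-1,0],[0,0,0,0,0,-1,0],[0,0,0,0,0,-1,0]]' >/dev/null
python3 -m jog '[[0,0,-1,0,0,-1,0],[0,0,-1,0,0,-1,0],[0,0,-1,0,0,0,0],[0,0,-1,0,0,0,0],[0,0,-1,0,0,0,0]]' >/dev/null
python3 -m jog '[[0,0,-1,0,0,0,0],[0,0,-1,0,0,0,0],[0,0,-1,0,0,0,0],[0,0,-1,0,0,0,0],[0,0,-1,0,0,0,0]]' >/dev/null
python3 -m jog '[[0,0,-1,0,0,0,0],[0,0,-1,0,0,0,0],[0,0,-1,0,0,0,0],[0,0,-1,0,0,0,0],[0,0,-1,0,0,0,0]]' >/dev/null
python3 -m jog '[[0,0,-1,0,0,0,0],[0,0,-1,0,0,0,0],[0,0,-1,0,0,0,0],[0,0,-1,0,0,0,0],[0,0,-1,0,0,0,0]]' >/dev/null
python3 -m jog '[[0,0,-1,0,0,0,0],[0,0,-1,0,0,0,0],[0,0,-1,0,0,0,0],[0,0,-1,0,0,0,0],[0,0,-0.5,0,0,0,0]]' >/dev/null
python3 go.py 0.4900 0.3135 0.2 86.7
python3 - <<'E'
from h import *
S=snap('side');print(S['img'][225:250,300:330].shape)
h=cv2.cvtColor(S['img'],cv2.COLOR_RGB2HSV)[228:262,295:340].astype(int)
for n,lo,hi in(('or',3,16),('gr',50,75)):
    m=(h[...,0]>=lo)&(h[...,0]<=hi)&(h[...,1]>150);ys,xs=np.nonzero(m);print(n,len(xs),xs.mean()+295,ys.mean()+228) if len(xs) else print(n,0)
cv2.imwrite('pics/m4.png',cv2.resize(S['img'][215:275,280:360],(560,420),interpolation=cv2.INTER_CUBIC)[...,::-1])
E
```

```text
t 10.0 pos [ 0.6578 -0.0343  0.2275] yaw 86.6 tilt [ 0.001 -0.   ] op 0.0423 gf 0.0 F [-0.4  0.1 -1.3] q6 -0.11
  turn [ 0.015  0.003 -0.013] shift [11.246 -6.267  0.905] shift-after-turn [11.253 -6.253  0.916]
(25, 30, 3)
or 4 302.0 241.25
gr 1 306.0 250.0
```

View pics/m4.png

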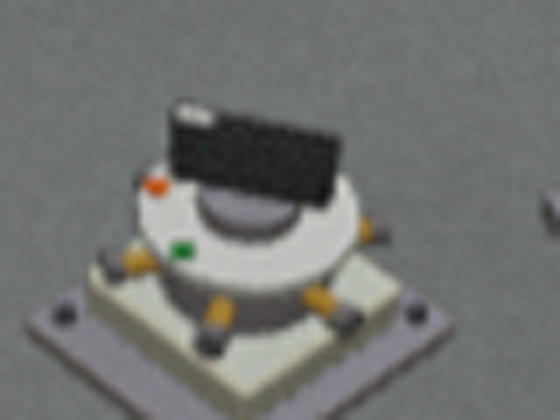

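Mark is at the orange dot (side px ≈(308,231)): bypass is set.

```bash

python3 -m jog '[[0,0,0,0.937,-0.521,0,0.3],[0,0,0,0.937,-0.521,0,0.3],[0,0,0,0.937,-0.521,0,0.3],[0,0,0,0.937,-0.521,0,0.3],[0,0,0,0.937,-0.521,0,0.3]]' >/dev/null
python3 -m jog '[[0,0,0,0.937,-0.521,0,0.3],[0,0,0,0.937,-0.521,0,0.3],[0,0,0,0.937,-0.521,0,0.3],[0,0,0,0.937,-0.521,0,0.3],[0,0,0,0.937,-0.521,0,0.3]]' >/dev/null
python3 -m jog '[[0,0,0,0.937,-0.521,0,0.3],[0,0,0,0.937,-0.521,0,0.3],[0,0,0,0,0,1,0.3],[0,0,0,0,0,1,0.3],[0,0,0,0,0,0,0.3]]' >/dev/null
python3 go.py 0.4900 0.3135 0.062 86.7
python3 - <<'E'
from h import *
S=snap('side');cv2.imwrite('pics/m5.png',cv2.resize(S['img'][110:215,140:280],(560,420),interpolation=cv2.INTER_CUBIC)[...,::-1])
E
```

```text
t 11.9 pos [0.489  0.3132 0.1642] yaw 86.5 tilt [-0.005 -0.002] op 0.0556 gf 0.0 F [-0.   0.9  0.2] q6 0.50
  turn [-0.052  0.029 -0.034] shift [0.022 0.048 3.406] shift-after-turn [0.013 0.033 3.406]
```

View pics/m5.png

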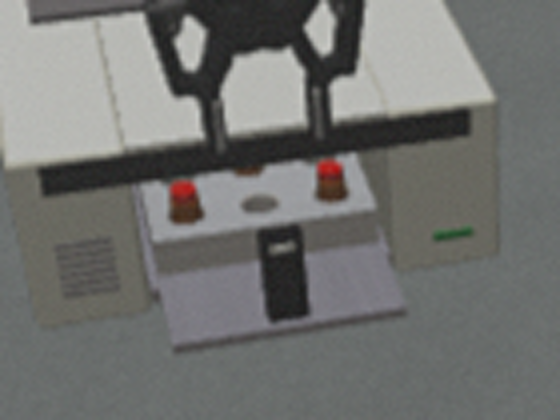

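Fingers hang centred over the grip (side px ≈(211,175)); a third used vial shows in the rear row centre. Next: pinch and draw out.

```bash

python3 -m jog '[[0,0,0,0,0,1,0.3],[0,0,0,0,0,1,0.3],[0,0,0,0,0,1,0.3],[0,0,0,0,0,0.4,0.3],[0,0,0,0,0,0,0.3]]' 40
python3 -m jog '[[0,0,0,0,0,0,-1],[0,0,0,0,0,0,-1],[0,0,0,0,0,0,-1],[0,0,0,0,0,0,-1]]' 
python3 go.py
python3 -m jog '[[0,0,0,-0.5,0,0,-1],[0,0,0,-0.5,0,0,-1],[0,0,0,-0.8,0,0,-1],[0,0,0,-0.8,0,0,-1],[0,0,0,-0.8,0,0,-1]]'
python3 -m jog '[[0,0,0,-0.8,0,0,-1],[0,0,0,-0.8,0,0,-1],[0,0,0,-0.8,0,0,-1],[0,0,0,-0.8,0,0,-1],[0,0,0,-0.5,0,0,-1]]'
python3 -m jog '[[0,0,0,-0.1,0,0,-1],[0,0,0,-0.1,0,0,-1],[0,0,0,0,0,0,-1],[0,0,0,0,0,0,-1]]'
python3 go.py 0.478 0.104 0.06 86.7
```

```text
t: 12.62
tool_pos: [0.491, 0.314, 0.0655]
tool_rot: [2.287, 2.153, 0.001]
contact_force: [0.1, -0.9, 0.5]
opening: 0.0554
grip_force: 0.0
t: 13.12
tool_pos: [0.4899, 0.3146, 0.0671]
tool_rot: [-2.286, -2.152, 0.001]
contact_force: [-6.2, 0.3, 7.1]
opening: 0.0294
grip_force: 42.6
t 13.1 pos [0.4899 0.3146 0.0671] yaw 86.6 tilt [-0.002  0.001] op 0.0294 gf 42.6 F [-6.2  0.3  7.1] q6 0.50
t: 13.75
tool_pos: [0.4839, 0.213, 0.0671]
tool_rot: [-2.285, -2.152, -0.002]
contact_force: [-6.5, 4.8, 7.2]
opening: 0.029
grip_force: 42.6
t: 14.38
tool_pos: [0.4774, 0.1047, 0.0671]
tool_rot: [-2.284, -2.144, -0.011]
contact_force: [-3.8, 41.5, 3.9]
opening: 0.0293
grip_force: 42.1
t: 14.88
tool_pos: [0.4774, 0.1043, 0.067]
tool_rot: [-2.279, -2.142, -0.023]
contact_force: [-3.0, 34.9, 3.1]
opening: 0.0292
grip_force: 42.0
t 14.9 pos [0.4774 0.1043 0.067 ] yaw 86.4 tilt [0.001 0.021] op 0.0292 gf 42.0 F [-3.  34.9  3.1] q6 0.10
  turn [-0.001 -0.237 -0.051] shift [-0.014  0.019  0.233] shift-after-turn [-0.009  0.019  0.234]
```

```bash

python3 -m jog '[[0,0.2,0,0.15,0,0,-1],[0,0,0,0,0,0,0.3],[0,0,0,0,0,0,0.3],[0,0,0,0,0,-1,0.3],[0,0,0,0,0,-1,0.3]]' 
python3 -m jog '[[0,0,0,0,0,-1,0.3],[0,0,0,0,0,-1,0.3],[0,0,0,0,0,-1,0.3],[0,0,0,-1,-0.5,-1,0.3],[0,0,0,-1,-0.5,0,0.3]]' >/dev/null
python3 -m jog '[[0,0,0,-1,-0.5,0,0.3],[0,0,0,-1,-0.5,0,0.3],[0,0,0,-1,-0.5,0,0.3],[0,0,0,-1,-0.5,0,0.3],[0,0,0,-1,-0.5,0,0.3]]' >/dev/null
python3 go.py
python3 - <<'E'
from h import *
a=snap('top');b=snap('side')
np.savez('d.npz',a=a,b=b)
up=lambda i,x,y,X,Y,w,h: cv2.resize(i[y:Y,x:X],(w,h),interpolation=cv2.INTER_CUBIC)
cv2.imwrite('pics/m6.png',np.hstack([up(a['img'],170,180,270,280,400,400),up(b['img'],140,140,260,260,400,400)])[...,::-1])
h=cv2.cvtColor(a['img'],cv2.COLOR_RGB2HSV)
E
```

```text
t: 15.5
tool_pos: [0.4775, 0.0982, 0.1255]
tool_rot: [-2.279, -2.144, -0.019]
contact_force: [-0.0, -0.3, -0.1]
opening: 0.0554
grip_force: 0.0
t 16.8 pos [ 0.3593 -0.108   0.2415] yaw 86.5 tilt [0.002 0.016] op 0.0555 gf 0.0 F [-0.  -0.8 -0. ] q6 -0.44
```

View pics/m6.png

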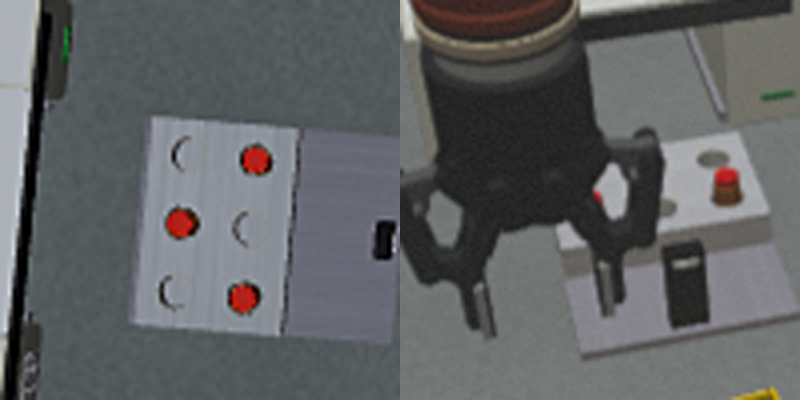

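Top caps are at px (234,220), (215.5,235.8) and (230.8,254.5); the side view shows one at (238,191.6). Tray is fully out.

```bash
python3 - <<'E'
from h import *
z=np.load('d.npz',allow_pickle=True);T,S=z['a'].item(),z['b'].item()
h=cv2.cvtColor(T['img'],cv2.COLOR_RGB2HSV).astype(int);m=((h[...,0]<8)|(h[...,0]>172))&(h[...,1]>150)&(h[...,2]>90);m[:,:200]=0;m[:,250:]=0;m[:205]=0;m[265:]=0
n,l,s,c=cv2.connectedComponentsWithStats(m.astype(np.uint8))
for i in range(1,n):
  if s[i,4]>8: print(c[i].round(2),s[i,4],atz(T,c[i],.074).round(4))
print(tri(T,(234,220),S,(238.1,191.6)))
# grip top check
print('grip z.095',atz(T,(170+380*.25,180+240*.25),.095))
ps=[atz(T,p,.074) for p in((234,220),(215.5,235.75),(230.75,254.5))];print(np.round(ps,4));print(np.linalg.norm(ps[0]-ps[2]),np.linalg.norm(ps[0]-ps[1]),'expect .108 .0764')
# empty wells at rack top
for p in((185,155),(247,229),(172,292)): print('well',atz(T,(170+p[0]*.25,180+p[1]*.25),.052).round(4))
h=cv2.cvtColor(T['img'],cv2.COLOR_RGB2HSV);m=((abs(h[...,0].astype(int)-28)<6)&(h[...,1]>150)&(h[...,2]>60)).astype(np.uint8);m[:,:280]=0;m[:,360:]=0
print('tub',[atz(T,p,.045).round(3)[:2] for p in cv2.boxPoints(cv2.minAreaRect(cv2.findNonZero(m)))])
E
python3 go.py
```

```text
[233.42 219.55] 31 [0.5383 0.208  0.074 ]
[214.48 235.39] 33 [0.4877 0.2652 0.074 ]
[230.42 254.06] 33 [0.4311 0.2139 0.074 ]
(array([0.5379887 , 0.20550137, 0.07817771]), np.float64(0.0024577103893533995))
grip z.095 [0.47725683 0.10758043 0.095     ]
[[0.5369 0.2061 0.074 ]
 [0.4866 0.262  0.074 ]
 [0.4298 0.2129 0.074 ]]
0.10736509591099908 0.0751443115685732 expect .108 .0764
well [0.5401 0.264  0.052 ]
well [0.4829 0.2133 0.052 ]
well [0.4322 0.2706 0.052 ]
tub [array([ 0.511, -0.005]), array([ 0.514, -0.146]), array([ 0.397, -0.148]), array([ 0.394, -0.008])]
t 16.9 pos [ 0.359  -0.1089  0.2415] yaw 86.2 tilt [0.002 0.016] op 0.0554 gf 0.0 F [-0.1  0.1 -1.4] q6 -0.44
```

```bash

python3 -m jog '[[0,-0.18,0,1,0.16,0,0],[0,0,0,1,0.16,0,0],[0,0,0,1,0.16,0,0],[0,0,0,1,0.16,0,0],[0,0,0,1,0.16,0,0]]' 50 >/dev/null
python3 -m jog '[[0,0,0,1,0.16,0,0],[0,0,0,1,0.16,0,0],[0,0,0,1,0.16,0,0],[0,0,0,1,0.16,0,0],[0,0,0,1,0.16,0,0]]' >/dev/null
python3 -m jog '[[0,0,0,0.9,0.13,0,0],[0,0,0,0,0,1,0],[0,0,0,0,0,1,0],[0,0,0,0,0,1,0],[0,0,0,0,0,0,0]]' >/dev/null
python3 go.py 0.4306 0.2142 0.054 86.6
```

```text
t 18.7 pos [0.4296 0.2167 0.1495] yaw 86.6 tilt [-0.005  0.   ] op 0.0423 gf 0.0 F [0.2 0.6 0.2] q6 0.37
  turn [-0.061  0.002 -0.008] shift [-0.079  0.055  3.184] shift-after-turn [-0.08   0.038  3.184]
```

```bash

python3 -m jog '[[0,0,0,-0.07,0.03,1,0],[0,0,0,0,0,1,0],[0,0,0,0,0,0.9,0],[0,0,0,0,0,0,0],[0,0,0,0,0,0,0]]' >/dev/null
python3 go.py 0.4306 0.2142 0.054 86.6
python3 -m jog '[[0,0,0,0,0,0,-1],[0,0,0,0,0,0,-1],[0,0,0,0,0,0,-1],[0,0,0,0,0,0,-1]]' 50
python3 -m jog '[[0,0,0,0,0,-1,-1],[0,0,0,0,0,-1,-1],[0,0,0,0,0,-1,-1],[0,0,0,0,0,-1,-1],[0,0,0,0,0,0,-1]]'
python3 go.py 0.43 -0.04 0.18 86.6
```

```text
t 19.4 pos [0.4337 0.2154 0.0673] yaw 86.6 tilt [0.003 0.003] op 0.0430 gf 0.0 F [0.3 0.  1. ] q6 0.37
  turn [ 0.034 -0.034 -0.01 ] shift [-0.048 -0.104  0.444] shift-after-turn [-0.046 -0.102  0.444]
t: 19.85
tool_pos: [0.4333, 0.2154, 0.0674]
tool_rot: [-2.287, -2.153, -0.006]
contact_force: [-2.8, 0.3, 6.0]
opening: 0.0169
grip_force: 50.5
t: 20.48
tool_pos: [0.4343, 0.2153, 0.189]
tool_rot: [2.286, 2.152, 0.012]
contact_force: [0.0, 0.5, 0.6]
opening: 0.0169
grip_force: 49.8
t 20.5 pos [0.4343 0.2153 0.189 ] yaw 86.6 tilt [0.007 0.004] op 0.0169 gf 49.8 F [0.  0.5 0.6] q6 0.37
  turn [ 0.079 -0.05  -0.009] shift [-8.503  0.367  0.266] shift-after-turn [-8.502  0.362  0.301]
```

```bash

python3 -m jog '[[0,0,0,-0.945,0.04,0,-1],[0,0,0,-0.945,0.04,0,-1],[0,0,0,-0.945,0.04,0,-1],[0,0,0,-0.945,0.04,0,-1],[0,0,0,-0.945,0.04,0,-1]]' >/dev/null
python3 -m jog '[[0,0,0,-0.945,0.04,0,-1],[0,0,0,-0.945,0.04,0,-1],[0,0,0,-0.945,0.04,0,-1],[0,0,0,-0.945,0.04,0,-1],[0,0,0,0,0,0,-1]]' >/dev/null
python3 go.py 0.43 -0.04 0.048 86.6
python3 - <<'E'
from h import *
b=snap('side');cv2.imwrite('pics/m7.png',cv2.resize(b['img'][200:340,170:350],(540,420),interpolation=cv2.INTER_CUBIC)[...,::-1])
E
```

```text
t 21.7 pos [ 0.4271 -0.0417  0.1836] yaw 86.4 tilt [-0.001  0.002] op 0.0166 gf 49.8 F [ 0.3 -0.2  0.1] q6 -0.21
  turn [-0.019 -0.025 -0.045] shift [0.052 0.1   4.519] shift-after-turn [0.061 0.093 4.519]
```

View pics/m7.png

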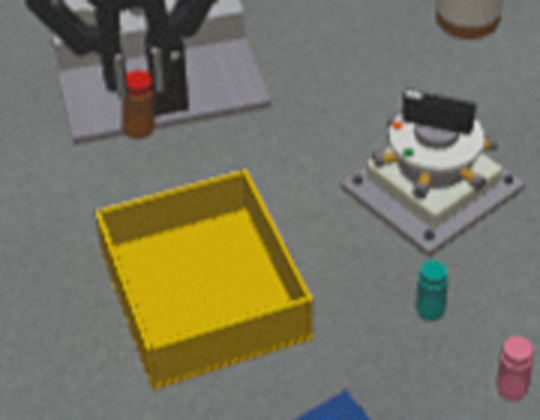

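Vial hangs upright by its cap (side px ≈(216,232)), the tub is below at (238,290). Lower into the tub at x 0.452.

```bash

python3 -m jog '[[0,0,0,0.05,0.8,1,-1],[0,0,0,0,0,1,-1],[0,0,0,0,0,1,-1],[0,0,0,0,0,1,-1],[0,0,0,0,0,0.3,-1]]' >/dev/null
python3 -m jog '[[0,0,0,0,0,0,-1],[0,0,0,0,0,0,-0.3],[0,0,0,0,0,0,-0.3],[0,0,0,0,0,0,-0.3]]' 
python3 -m jog '[[0,0,0,0,0,-1,-0.3],[0,0,0,0,0,-1,-0.3],[0,0,0,0,0,-1,-0.3],[0,0,0,0,0,-1,-0.3],[0,0,0,0,0,-1,0]]' >/dev/null
python3 go.py 0.4845 0.2649 0.18 86.6;python3 go.py 0.5377 0.2079 0.12 86.6
```

```text
t: 22.9
tool_pos: [0.4524, -0.0406, 0.0566]
tool_rot: [2.287, 2.153, 0.003]
contact_force: [0.5, 0.3, -1.5]
opening: 0.0297
grip_force: 0.0
t 23.5 pos [ 0.4517 -0.0408  0.2071] yaw 86.5 tilt [0.001 0.002] op 0.0424 gf 0.0 F [1.1 0.8 0.5] q6 -0.20
  turn [ 0.008 -0.019 -0.012] shift [10.235  0.475  0.919] shift-after-turn [10.236  0.487  0.902]
t 23.5 pos [ 0.4517 -0.0408  0.2071] yaw 86.5 tilt [0.001 0.002] op 0.0424 gf 0.0 F [1.1 0.8 0.5] q6 -0.20
  turn [ 0.008 -0.019 -0.012] shift [8.442 2.359 2.917] shift-after-turn [8.445 2.37  2.902]
```

```bash

python3 -m jog '[[0,0,0,0.938,0.262,0,0],[0,0,0,0.938,0.262,0,0],[0,0,0,0.938,0.262,0,0],[0,0,0,0.938,0.262,0,0],[0,0,0,0.938,0.262,0,0]]' >/dev/null
python3 -m jog '[[0,0,0,0.938,0.262,0,0],[0,0,0,0.938,0.262,0,0],[0,0,0,0.938,0.262,0,0],[0,0,0,0.938,0.262,0,0],[0,0,0,0,0,1,0]]' >/dev/null
python3 -m jog '[[0,0,0,0,0,1,0],[0,0,0,0,0,0.9,0],[0,0,0,0,0,0,0],[0,0,0,0,0,0,0]]' >/dev/null
python3 go.py 0.5377 0.2079 0.054 86.6
python3 -m jog '[[0,0,0,0,0,1,0],[0,0,0,0,0,0.8,0],[0,0,0,0,0,0,0],[0,0,0,0,0,0,0]]' >/dev/null
python3 go.py 0.5377 0.2079 0.054 86.6
```

```text
t 25.3 pos [0.5384 0.2081 0.1205] yaw 86.5 tilt [0.002 0.002] op 0.0428 gf 0.0 F [-0.6 -0.1  0.3] q6 0.30
  turn [ 0.02  -0.026 -0.011] shift [-0.014 -0.026  2.217] shift-after-turn [-0.008 -0.022  2.217]
t 25.8 pos [0.539  0.2084 0.0673] yaw 86.6 tilt [0.003 0.003] op 0.0431 gf 0.0 F [ 0.1  0.5 -0.2] q6 0.30
  turn [ 0.036 -0.031 -0.009] shift [-0.021 -0.044  0.444] shift-after-turn [-0.02  -0.043  0.444]
```

```bash

python3 -m jog '[[0,0,0,0,0,0.35,0],[0,0,0,0,0,0,-1],[0,0,0,0,0,0,-1],[0,0,0,0,0,0,-1],[0,0,0,0,0,0,-1]]' 50
python3 -m jog '[[0,0,0,0,0,-1,-1],[0,0,0,0,0,-1,-1],[0,0,0,0,0,-1,-1],[0,0,0,0,0,-1,-1],[0,0,0,0,0,0,-1]]'
python3 go.py 0.452 -0.075 0.18 86.6
```

```text
t: 26.4
tool_pos: [0.5376, 0.2081, 0.0547]
tool_rot: [-2.286, -2.153, -0.002]
contact_force: [0.8, -0.3, -1.5]
opening: 0.0201
grip_force: 48.9
t: 27.02
tool_pos: [0.5395, 0.2084, 0.178]
tool_rot: [2.286, 2.152, 0.011]
contact_force: [-0.2, 0.1, 0.4]
opening: 0.02
grip_force: 49.5
t 27.0 pos [0.5395 0.2084 0.178 ] yaw 86.6 tilt [0.006 0.003] op 0.0200 gf 49.5 F [-0.2  0.1  0.4] q6 0.30
  turn [ 0.069 -0.041 -0.009] shift [-9.604 -2.342 -0.114] shift-after-turn [-9.603 -2.35  -0.066]
```

```bash

python3 -m jog '[[0,0,0,-0.96,-0.235,0,-1],[0,0,0,-0.96,-0.235,0,-1],[0,0,0,-0.96,-0.235,0,-1],[0,0,0,-0.96,-0.235,0,-1],[0,0,0,-0.96,-0.235,0,-1]]' >/dev/null
python3 -m jog '[[0,0,0,-0.96,-0.235,0,-1],[0,0,0,-0.96,-0.235,0,-1],[0,0,0,-0.96,-0.235,0,-1],[0,0,0,-0.96,-0.235,0,-1],[0,0,0,-0.96,-0.235,0,-1]]' >/dev/null
python3 -m jog '[[0,0,0,0,0,1,-1],[0,0,0,0,0,1,-1],[0,0,0,0,0,1,-1],[0,0,0,0,0,0,-1]]'
python3 - <<'E'
from h import *
b=snap('side');cv2.imwrite('pics/m8.png',cv2.resize(b['img'][200:340,170:350],(540,420),interpolation=cv2.INTER_CUBIC)[...,::-1])
E
```

```text
t: 28.78
tool_pos: [0.4467, -0.0742, 0.0801]
tool_rot: [-2.281, -2.147, 0.004]
contact_force: [0.6, 0.9, -0.7]
opening: 0.0199
grip_force: 49.5
```

View pics/m8.png

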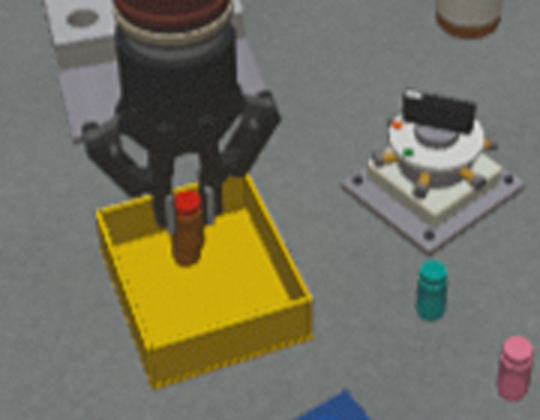

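The vial is held upright over the tub (side px ≈(232,278)) and the tub hasn't moved. Lower and release, then fetch the rear vial.

```bash

python3 -m jog '[[0,0,0,0,0,1,-1],[0,0,0,0,0,0.25,-1],[0,0,0,0,0,0,-0.3],[0,0,0,0,0,0,-0.3],[0,0,0,0,0,0,-0.3]]'
python3 -m jog '[[0,0,0,0,0,-1,-0.3],[0,0,0,0,0,-1,-0.3],[0,0,0,0,0,-1,-0.3],[0,0,0,0,0,-1,-0.3],[0,0,0,0,0,-1,0]]' >/dev/null
python3 -m jog '[[0,0,0,1,0.055,0,0],[0,0,0,1,0.055,0,0],[0,0,0,1,0.055,0,0],[0,0,0,1,0.055,0,0],[0,0,0,1,0.055,0,0]]' >/dev/null
python3 -m jog '[[0,0,0,1,0.055,0,0],[0,0,0,1,0.055,0,0],[0,0,0,1,0.055,0,0],[0,0,0,1,0.055,0,0],[0,0,0,1,0.055,0,0]]' >/dev/null
python3 -m jog '[[0,0,0,1,0.055,0,0],[0,0,0,0.3,0.055,0,0],[0,0,0,0,0,1,0],[0,0,0,0,0,1,0],[0,0,0,0,0,0,0]]' >/dev/null
python3 go.py 0.4874 0.2649 0.055 86.6
```

```text
t: 29.45
tool_pos: [0.4507, -0.0754, 0.0478]
tool_rot: [2.287, 2.153, 0.004]
contact_force: [0.5, 0.5, 0.9]
opening: 0.0299
grip_force: 0.0
t 31.9 pos [0.4882 0.2606 0.1346] yaw 86.5 tilt [-0.005 -0.001] op 0.0424 gf 0.0 F [-0.3 -0.8 -0.8] q6 0.42
  turn [-0.06   0.01  -0.015] shift [ 0.142 -0.022  2.652] shift-after-turn [ 0.14  -0.035  2.652]
```

```bash

python3 -m jog '[[0,0,0,0.14,-0.02,1,0],[0,0,0,0,0,1,0],[0,0,0,0,0,0.5,0],[0,0,0,0,0,0,0],[0,0,0,0,0,0,0]]' 50 >/dev/null
python3 go.py 0.4874 0.2649 0.056 86.6
python3 -m jog '[[0,0,0,0,0,0,-1],[0,0,0,0,0,0,-1],[0,0,0,0,0,0,-1],[0,0,0,0,0,0,-1]]' 50
python3 -m jog '[[0,0,0,0,0,-1,-1],[0,0,0,0,0,-1,-1],[0,0,0,0,0,-1,-1],[0,0,0,0,0,-1,-1],[0,0,0,0,0,0,-1]]'
python3 go.py 0.452 -0.112 0.18 86.6
```

```text
t 32.6 pos [0.4909 0.2666 0.064 ] yaw 86.5 tilt [0.003 0.003] op 0.0425 gf 0.0 F [-0.2  1.   0.5] q6 0.42
  turn [ 0.028 -0.032 -0.011] shift [-0.065 -0.115  0.267] shift-after-turn [-0.064 -0.114  0.267]
t: 33.08
tool_pos: [0.4906, 0.2668, 0.0638]
tool_rot: [-2.287, -2.153, -0.005]
contact_force: [-1.1, -0.7, 6.5]
opening: 0.0188
grip_force: 48.6
t: 33.7
tool_pos: [0.4914, 0.2667, 0.1854]
tool_rot: [2.286, 2.153, 0.011]
contact_force: [-0.1, -0.7, -0.1]
opening: 0.0185
grip_force: 48.6
t 33.7 pos [0.4914 0.2667 0.1854] yaw 86.6 tilt [0.006 0.004] op 0.0185 gf 48.6 F [-0.1 -0.7 -0.1] q6 0.42
  turn [ 0.066 -0.048 -0.009] shift [-12.681  -0.555   0.124] shift-after-turn [-12.68   -0.564   0.181]
```

```bash

python3 -m jog '[[0,0,0,-0.975,-0.043,0,-1],[0,0,0,-0.975,-0.043,0,-1],[0,0,0,-0.975,-0.043,0,-1],[0,0,0,-0.975,-0.043,0,-1],[0,0,0,-0.975,-0.043,0,-1]]' >/dev/null
python3 -m jog '[[0,0,0,-0.975,-0.043,0,-1],[0,0,0,-0.975,-0.043,0,-1],[0,0,0,-0.975,-0.043,0,-1],[0,0,0,-0.975,-0.043,0,-1],[0,0,0,-0.975,-0.043,0,-1]]' >/dev/null
python3 -m jog '[[0,0,0,-0.975,-0.043,0,-1],[0,0,0,-0.975,-0.043,0,-1],[0,0,0,-0.975,-0.043,0,-1],[0,0,0,0,0,1,-1],[0,0,0,0,0,0,-1]]'
python3 go.py 0.452 -0.112 0.05 86.6
python3 - <<'E'
from h import *
b=snap('side');cv2.imwrite('pics/m9.png',cv2.resize(b['img'][120:420,160:560],(800,600),interpolation=cv2.INTER_CUBIC)[...,::-1])
E
```

```text
t: 35.58
tool_pos: [0.4475, -0.1117, 0.1475]
tool_rot: [-2.282, -2.147, 0.003]
contact_force: [0.3, -0.5, -0.9]
opening: 0.0186
grip_force: 48.6
t 35.6 pos [ 0.4475 -0.1117  0.1475] yaw 86.5 tilt [-0.007  0.005] op 0.0186 gf 48.6 F [ 0.3 -0.5 -0.9] q6 -0.35
  turn [-0.084 -0.05  -0.018] shift [-0.016  0.175  3.25 ] shift-after-turn [-2.000e-03  1.510e-01  3.252e+00]
```

View pics/m9.png

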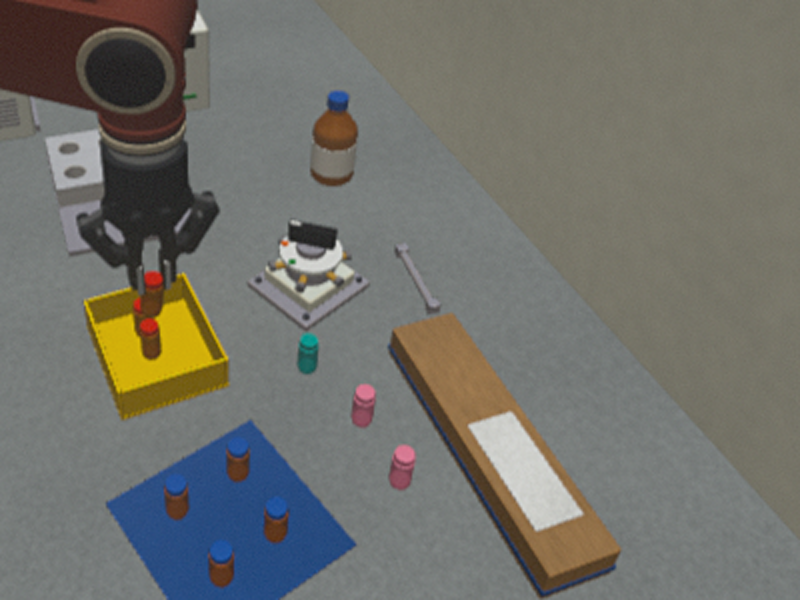

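Side view: two red-capped vials stand in the tub, the third hangs above it (px ≈(236,267)), four fresh vials stand on the mat and the valve is still on orange. Release, then go to fresh3.

```bash

python3 -m jog '[[0,0,0,0,0.1,1,-1],[0,0,0,0,0,1,-1],[0,0,0,0,0,1,-1],[0,0,0,0,0,0.15,-1],[0,0,0,0,0,0,-1]]'
python3 -m jog '[[0,0,0,0,0,0,-0.3],[0,0,0,0,0,0,-0.3],[0,0,0,0,0,0,-0.3],[0,0,0,0,0,-1,-0.3],[0,0,0,0,0,-1,-0.3]]' >/dev/null
python3 -m jog '[[0,0,0,0,0,-1,-0.3],[0,0,0,0,0,-1,0],[0,0,0,0,0,0,0]]' >/dev/null
python3 go.py 0.4207 -0.2690 0.031 86.6
```

```text
t: 36.25
tool_pos: [0.4537, -0.1124, 0.058]
tool_rot: [-2.286, -2.154, -0.003]
contact_force: [-0.1, -0.4, 0.8]
opening: 0.0183
grip_force: 48.7
t 37.2 pos [ 0.4548 -0.1134  0.1803] yaw 86.6 tilt [ 0.006 -0.001] op 0.0430 gf 0.0 F [ 1.1 -0.6  0.1] q6 -0.34
  turn [ 0.068  0.004 -0.009] shift [-5.244 -0.853  4.972] shift-after-turn [-5.246 -0.828  4.975]
```

```bash

python3 -m jog '[[0,0,0,-0.875,-0.14,0,0],[0,0,0,-0.875,-0.14,0,0],[0,0,0,-0.875,-0.14,0,0],[0,0,0,-0.875,-0.14,0,0],[0,0,0,-0.875,-0.14,0,0]]' >/dev/null
python3 -m jog '[[0,0,0,-0.875,-0.14,0,0],[0,0,0,0,0,1,0],[0,0,0,0,0,1,0],[0,0,0,0,0,1,0],[0,0,0,0,0,0,0]]' >/dev/null
python3 -m jog '[[0,0,0,0,0,0,0],[0,0,0,0,0,0,0]]' >/dev/null
python3 go.py 0.4207 -0.2690 0.031 86.6
```

```text
t 38.8 pos [ 0.4194 -0.2689  0.0884] yaw 86.6 tilt [ 0.002 -0.   ] op 0.0429 gf 0.0 F [ 0.6 -0.4 -1. ] q6 -0.66
  turn [ 0.025 -0.001 -0.009] shift [-1.000e-03  4.100e-02  1.914e+00] shift-after-turn [-1.000e-03  4.500e-02  1.913e+00]
```

```bash

python3 -m jog '[[0,0,0,0,0.04,1,0],[0,0,0,0,0,0.85,0],[0,0,0,0,0,0,0],[0,0,0,0,0,0,0]]' 60 >/dev/null; python3 go.py 0.4207 -0.2690 0.031 86.6
python3 -m jog '[[0,0,0,0,0,0,-1],[0,0,0,0,0,0,-1],[0,0,0,0,0,0,-1],[0,0,0,0,0,0,-1],[0,0,0,0,0,0,-1]]' 60
python3 go.py
python3 -m jog '[[0,0,0,0,0,-1,-1],[0,0,0,0,0,-1,-1],[0,0,0,0,0,-1,-1],[0,0,0,0,0,-1,-1],[0,0,0,0,0,-1,-1]]'
python3 go.py 0.4338 0.2681 0.18 86.6
```

```text
t 39.2 pos [ 0.4206 -0.2689  0.0329] yaw 86.6 tilt [0.002 0.   ] op 0.0429 gf 0.0 F [ 0.2 -0.1  0.1] q6 -0.66
  turn [ 0.023 -0.002 -0.009] shift [-0.002  0.002  0.064] shift-after-turn [-0.002  0.002  0.064]
t: 39.88
tool_pos: [0.4208, -0.2692, 0.0332]
tool_rot: [2.286, 2.152, 0.002]
contact_force: [-1.4, -0.1, 5.3]
opening: 0.0188
grip_force: 58.5
t 39.9 pos [ 0.4208 -0.2692  0.0332] yaw 86.6 tilt [ 0.002 -0.   ] op 0.0188 gf 58.5 F [-1.4 -0.1  5.3] q6 -0.66
t: 40.5
tool_pos: [0.4196, -0.2683, 0.1824]
tool_rot: [-2.287, -2.153, -0.002]
contact_force: [0.2, 0.3, -0.1]
opening: 0.0188
grip_force: 58.6
t 40.5 pos [ 0.4196 -0.2683  0.1824] yaw 86.6 tilt [0.    0.002] op 0.0188 gf 58.6 F [ 0.2  0.3 -0.1] q6 -0.66
  turn [ 0.003 -0.018 -0.009] shift [17.876 -0.601  0.108] shift-after-turn [17.877 -0.587  0.08 ]
```

```bash

python3 -m jog '[[0,0,0,0.993,-0.033,0,-1],[0,0,0,0.993,-0.033,0,-1],[0,0,0,0.993,-0.033,0,-1],[0,0,0,0.993,-0.033,0,-1],[0,0,0,0.993,-0.033,0,-1]]' >/dev/null
python3 -m jog '[[0,0,0,0.993,-0.033,0,-1],[0,0,0,0.993,-0.033,0,-1],[0,0,0,0.993,-0.033,0,-1],[0,0,0,0.993,-0.033,0,-1],[0,0,0,0.993,-0.033,0,-1]]' >/dev/null
python3 -m jog '[[0,0,0,0.993,-0.033,0,-1],[0,0,0,0.993,-0.033,0,-1],[0,0,0,0.993,-0.033,0,-1],[0,0,0,0.993,-0.033,0,-1],[0,0,0,0.993,-0.033,0,-1]]' >/dev/null
python3 -m jog '[[0,0,0,0.993,-0.033,0,-1],[0,0,0,0.993,-0.033,0,-1],[0,0,0,0.993,-0.033,0,-1],[0,0,0,0,0,1,-1],[0,0,0,0,0,1,-1]]' >/dev/null
python3 -m jog '[[0,0,0,0,0,0.5,-1],[0,0,0,0,0,0,-1],[0,0,0,0,0,0,-1]]' >/dev/null
python3 go.py 0.4338 0.2681 0.0595 86.6
```

```text
t 43.4 pos [0.435  0.2683 0.1086] yaw 86.5 tilt [0.002 0.003] op 0.0190 gf 58.7 F [ 0.7  0.5 -0.6] q6 0.47
  turn [ 0.023 -0.031 -0.011] shift [-0.014 -0.043  1.637] shift-after-turn [-0.01  -0.04   1.637]
```

```bash

python3 -m jog '[[0,0,0,-0.01,-0.04,0.4,-1],[0,0,0,0,0,0.4,-1],[0,0,0,0,0,0.3,-1],[0,0,0,0,0,0,-1]]'
python3 go.py 0.4338 0.2681 0.0595 86.6
python3 - <<'E'
from h import *
a=snap('top');b=snap('side')
up=lambda i,x,y,X,Y,w,h: cv2.resize(i[y:Y,x:X],(w,h),interpolation=cv2.INTER_CUBIC)
cv2.imwrite('pics/m10.png',up(b['img'],140,130,260,220,640,480)[...,::-1])
E
```

```text
t: 43.88
tool_pos: [0.4321, 0.2675, 0.0728]
tool_rot: [-2.286, -2.152, 0.002]
contact_force: [0.6, -0.6, 0.8]
opening: 0.0188
grip_force: 58.7
t 43.9 pos [0.4321 0.2675 0.0728] yaw 86.5 tilt [-0.002  0.001] op 0.0188 gf 58.7 F [ 0.6 -0.6  0.8] q6 0.47
  turn [-0.026 -0.007 -0.01 ] shift [0.025 0.058 0.444] shift-after-turn [0.025 0.057 0.444]
```

View pics/m10.png

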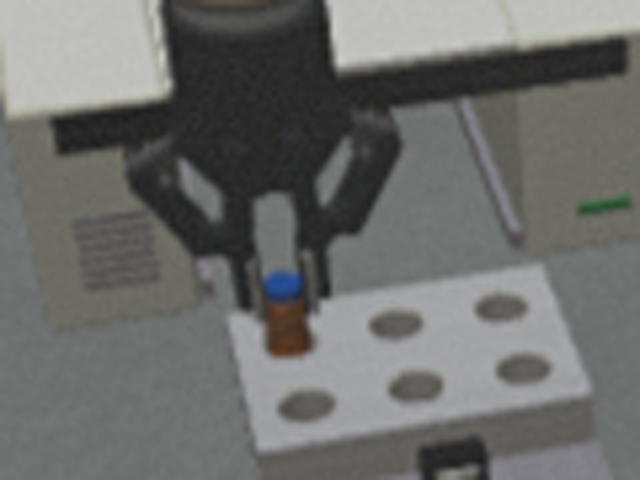

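The vial is entering the rear-left well with no contact force (side px ≈(194,194)). Seat, release, lift, go back to fresh0.

```bash

python3 -m jog '[[0,0,0,0,0.03,0.3,-1],[0,0,0,0,0,0.1,-1],[0,0,0,0,0,0,-1]]'
python3 -m jog '[[0,0,0,0,0,0,-0.2],[0,0,0,0,0,0,-0.2],[0,0,0,0,0,0,-0.2],[0,0,0,0,0,-0.5,-0.2],[0,0,0,0,0,-1,-0.2]]' 
python3 -m jog '[[0,0,0,0,0,-1,0],[0,0,0,0,0,-1,0],[0,0,0,0,0,-0.6,0],[0,0,0,0,0,0,0]]' >/dev/null
python3 go.py 0.4875 -0.2512 0.18 86.6
```

```text
t: 44.35
tool_pos: [0.4335, 0.2677, 0.0618]
tool_rot: [-2.286, -2.153, -0.001]
contact_force: [-0.4, 0.5, -0.3]
opening: 0.019
grip_force: 58.7
t: 44.98
tool_pos: [0.4329, 0.2673, 0.1073]
tool_rot: [-2.286, -2.152, 0.002]
contact_force: [-0.4, -1.0, 0.1]
opening: 0.0345
grip_force: 0.0
t 45.5 pos [0.4348 0.268  0.1874] yaw 86.6 tilt [0.004 0.003] op 0.0425 gf 0.0 F [-0.4  0.1  0.6] q6 0.47
  turn [ 0.04 -0.04 -0.01] shift [-17.171   2.794   0.196] shift-after-turn [-17.172   2.78    0.246]
```

```bash

python3 -m jog '[[0,0,0,-0.954,0.155,0,0],[0,0,0,-0.954,0.155,0,0],[0,0,0,-0.954,0.155,0,0],[0,0,0,-0.954,0.155,0,0],[0,0,0,-0.954,0.155,0,0]]' >/dev/null
python3 -m jog '[[0,0,0,-0.954,0.155,0,0],[0,0,0,-0.954,0.155,0,0],[0,0,0,-0.954,0.155,0,0],[0,0,0,-0.954,0.155,0,0],[0,0,0,-0.954,0.155,0,0]]' >/dev/null
python3 -m jog '[[0,0,0,-0.954,0.155,0,0],[0,0,0,-0.954,0.155,0,0],[0,0,0,-0.954,0.155,0,0],[0,0,0,-0.954,0.155,0,0],[0,0,0,-0.954,0.155,0,0]]' >/dev/null
python3 -m jog '[[0,0,0,-0.954,0.155,0,0],[0,0,0,-0.954,0.155,0,0],[0,0,0,-0.954,0.155,0,0],[0,0,0,0,0,1,0],[0,0,0,0,0,1,0]]' >/dev/null
python3 -m jog '[[0,0,0,0,0,1,0],[0,0,0,0,0,0,0],[0,0,0,0,0,0,0]]' >/dev/null
python3 go.py 0.4875 -0.2512 0.031 86.6
```

```text
t 48.4 pos [ 0.4865 -0.2516  0.0946] yaw 86.6 tilt [0.    0.002] op 0.0426 gf 0.0 F [-0.6  0.1  0.8] q6 -0.55
  turn [ 0.001 -0.02  -0.009] shift [0.011 0.032 2.122] shift-after-turn [0.014 0.032 2.122]
```

```bash

python3 -m jog '[[0,0,0,0.01,0.03,1,0],[0,0,0,0,0,1,0],[0,0,0,0,0,0.08,0],[0,0,0,0,0,0,0]]' 60 >/dev/null; python3 go.py
python3 -m jog '[[0,0,0,0,0,0,-1],[0,0,0,0,0,0,-1],[0,0,0,0,0,0,-1],[0,0,0,0,0,0,-1],[0,0,0,0,0,0,-1]]' 60
python3 -m jog '[[0,0,0,0,0,-1,-1],[0,0,0,0,0,-1,-1],[0,0,0,0,0,-1,-1],[0,0,0,0,0,-1,-1],[0,0,0,0,0,-1,-1]]'
python3 go.py 0.4877 0.2649 0.18 86.6
```

```text
t 48.9 pos [ 0.4883 -0.2518  0.0337] yaw 86.6 tilt [0.002 0.   ] op 0.0429 gf 0.0 F [-0.8 -0.5  0.8] q6 -0.55
t: 49.48
tool_pos: [0.4886, -0.2521, 0.0342]
tool_rot: [2.286, 2.152, 0.003]
contact_force: [-1.3, -0.0, 5.6]
opening: 0.019
grip_force: 58.5
t: 50.1
tool_pos: [0.4872, -0.2514, 0.1832]
tool_rot: [-2.287, -2.153, -0.002]
contact_force: [-0.1, -1.2, -0.5]
opening: 0.0187
grip_force: 58.6
t 50.1 pos [ 0.4872 -0.2514  0.1832] yaw 86.6 tilt [0.001 0.001] op 0.0187 gf 58.6 F [-0.1 -1.2 -0.5] q6 -0.55
  turn [ 0.006 -0.017 -0.01 ] shift [17.178 -1.02   0.133] shift-after-turn [17.179 -1.005  0.108]
```

```bash

python3 -m jog '[[0,0,0,0.954,-0.057,0,-1],[0,0,0,0.954,-0.057,0,-1],[0,0,0,0.954,-0.057,0,-1],[0,0,0,0.954,-0.057,0,-1],[0,0,0,0.954,-0.057,0,-1]]' >/dev/null
python3 -m jog '[[0,0,0,0.954,-0.057,0,-1],[0,0,0,0.954,-0.057,0,-1],[0,0,0,0.954,-0.057,0,-1],[0,0,0,0.954,-0.057,0,-1],[0,0,0,0.954,-0.057,0,-1]]' >/dev/null
python3 -m jog '[[0,0,0,0.954,-0.057,0,-1],[0,0,0,0.954,-0.057,0,-1],[0,0,0,0.954,-0.057,0,-1],[0,0,0,0.954,-0.057,0,-1],[0,0,0,0.954,-0.057,0,-1]]' >/dev/null
python3 -m jog '[[0,0,0,0.954,-0.057,0,-1],[0,0,0,0.954,-0.057,0,-1],[0,0,0,0.954,-0.057,0,-1],[0,0,0,0,0,1,-1],[0,0,0,0,0,1,-1]]' >/dev/null
python3 -m jog '[[0,0,0,0,0,0.5,-1],[0,0,0,0,0,0,-1],[0,0,0,0,0,0,-1]]' >/dev/null
python3 go.py 0.4877 0.2649 0.060 86.6
```

```text
t 53.0 pos [0.4885 0.265  0.1093] yaw 86.5 tilt [0.002 0.003] op 0.0185 gf 58.7 F [-0.1  0.1 -1.4] q6 0.42
  turn [ 0.025 -0.031 -0.012] shift [-0.01  -0.03   1.644] shift-after-turn [-0.006 -0.027  1.644]
```

```bash

python3 -m jog '[[0,0,0,-0.01,-0.02,0.4,-1],[0,0,0,0,0,0.4,-1],[0,0,0,0,0,0.3,-1],[0,0,0,0,0,0.2,-1],[0,0,0,0,0,0,-1]]'
python3 -m jog '[[0,0,0,0,0,0.2,-1],[0,0,0,0,0,0.1,-1],[0,0,0,0,0,0,-1]]'
python3 -m jog '[[0,0,0,0,0,0,-0.2],[0,0,0,0,0,0,-0.2],[0,0,0,0,0,0,-0.2],[0,0,0,0,0,-0.5,-0.2],[0,0,0,0,0,-1,-0.2]]' 
python3 -m jog '[[0,0,0,0,0,-1,0],[0,0,0,0,0,-1,0],[0,0,0,0,0,-0.6,0],[0,0,0,0,0,0,0]]' >/dev/null
python3 go.py 0.4984 -0.3230 0.18 86.6
```

```text
t: 53.6
tool_pos: [0.4865, 0.2644, 0.068]
tool_rot: [-2.286, -2.152, 0.0]
contact_force: [-0.7, 0.4, -0.7]
opening: 0.0188
grip_force: 58.7
t: 53.98
tool_pos: [0.4871, 0.2648, 0.0603]
tool_rot: [-2.286, -2.153, -0.002]
contact_force: [-1.4, 0.8, 2.4]
opening: 0.0185
grip_force: 58.9
t: 54.6
tool_pos: [0.486, 0.2642, 0.1047]
tool_rot: [-2.286, -2.152, 0.002]
contact_force: [0.6, 0.2, 0.3]
opening: 0.0342
grip_force: 0.0
t 55.1 pos [0.488  0.2648 0.1851] yaw 86.6 tilt [0.004 0.003] op 0.0426 gf 0.0 F [-1.2 -0.2 -0.3] q6 0.42
  turn [ 0.041 -0.039 -0.01 ] shift [-19.537   1.525   0.108] shift-after-turn [-19.538   1.509   0.169]
```

```bash

python3 -m jog '[[0,0,0,-0.977,0.076,0,0],[0,0,0,-0.977,0.076,0,0],[0,0,0,-0.977,0.076,0,0],[0,0,0,-0.977,0.076,0,0],[0,0,0,-0.977,0.076,0,0]]' >/dev/null
python3 -m jog '[[0,0,0,-0.977,0.076,0,0],[0,0,0,-0.977,0.076,0,0],[0,0,0,-0.977,0.076,0,0],[0,0,0,-0.977,0.076,0,0],[0,0,0,-0.977,0.076,0,0]]' >/dev/null
python3 -m jog '[[0,0,0,-0.977,0.076,0,0],[0,0,0,-0.977,0.076,0,0],[0,0,0,-0.977,0.076,0,0],[0,0,0,-0.977,0.076,0,0],[0,0,0,-0.977,0.076,0,0]]' >/dev/null
python3 -m jog '[[0,0,0,-0.977,0.076,0,0],[0,0,0,-0.977,0.076,0,0],[0,0,0,-0.977,0.076,0,0],[0,0,0,-0.977,0.076,0,0],[0,0,0,-0.977,0.076,0,0]]' >/dev/null
python3 -m jog '[[0,0,0,0,0,1,0],[0,0,0,0,0,1,0],[0,0,0,0,0,1,0],[0,0,0,0,0,0,0],[0,0,0,0,0,0,0]]' >/dev/null
python3 go.py 0.4984 -0.3230 0.031 86.6
```

```text
t 58.2 pos [ 0.4973 -0.3234  0.0921] yaw 86.6 tilt [0.    0.002] op 0.0425 gf 0.0 F [-0.4  0.8  0.8] q6 -0.64
  turn [ 0.   -0.02 -0.01] shift [0.012 0.035 2.037] shift-after-turn [0.015 0.036 2.036]
```

```bash

python3 -m jog '[[0,0,0,0.01,0.03,1,0],[0,0,0,0,0,1,0],[0,0,0,0,0,0,0],[0,0,0,0,0,0,0]]' 60 >/dev/null; python3 go.py
python3 -m jog '[[0,0,0,0,0,0,-1],[0,0,0,0,0,0,-1],[0,0,0,0,0,0,-1],[0,0,0,0,0,0,-1],[0,0,0,0,0,0,-1]]' 60
python3 -m jog '[[0,0,0,0,0,-1,-1],[0,0,0,0,0,-1,-1],[0,0,0,0,0,-1,-1],[0,0,0,0,0,-1,-1],[0,0,0,0,0,-1,-1]]'
python3 go.py 0.5416 0.2617 0.18 86.6
```

```text
t 58.7 pos [ 0.4993 -0.3239  0.034 ] yaw 86.6 tilt [ 0.003 -0.   ] op 0.0428 gf 0.0 F [ 0.   0.2 -0.6] q6 -0.64
t: 59.35
tool_pos: [0.4994, -0.3241, 0.0342]
tool_rot: [2.286, 2.152, 0.002]
contact_force: [-1.3, 0.9, 6.6]
opening: 0.0189
grip_force: 58.5
t: 59.98
tool_pos: [0.498, -0.3232, 0.1831]
tool_rot: [-2.287, -2.153, -0.002]
contact_force: [0.2, 0.6, -0.2]
opening: 0.0187
grip_force: 58.6
t 60.0 pos [ 0.498  -0.3232  0.1831] yaw 86.6 tilt [0.001 0.001] op 0.0187 gf 58.6 F [ 0.2  0.6 -0.2] q6 -0.64
  turn [ 0.005 -0.017 -0.009] shift [19.547  0.277  0.133] shift-after-turn [19.547  0.293  0.104]
```

```bash

python3 -m jog '[[0,0,0,0.976,0.014,0,-1],[0,0,0,0.976,0.014,0,-1],[0,0,0,0.976,0.014,0,-1],[0,0,0,0.976,0.014,0,-1],[0,0,0,0.976,0.014,0,-1]]' >/dev/null
python3 -m jog '[[0,0,0,0.976,0.014,0,-1],[0,0,0,0.976,0.014,0,-1],[0,0,0,0.976,0.014,0,-1],[0,0,0,0.976,0.014,0,-1],[0,0,0,0.976,0.014,0,-1]]' >/dev/null
python3 -m jog '[[0,0,0,0.976,0.014,0,-1],[0,0,0,0.976,0.014,0,-1],[0,0,0,0.976,0.014,0,-1],[0,0,0,0.976,0.014,0,-1],[0,0,0,0.976,0.014,0,-1]]' >/dev/null
python3 -m jog '[[0,0,0,0.976,0.014,0,-1],[0,0,0,0.976,0.014,0,-1],[0,0,0,0.976,0.014,0,-1],[0,0,0,0.976,0.014,0,-1],[0,0,0,0.976,0.014,0,-1]]' >/dev/null
python3 -m jog '[[0,0,0,0,0,1,-1],[0,0,0,0,0,1,-1],[0,0,0,0,0,0.5,-1],[0,0,0,0,0,0,-1],[0,0,0,0,0,0,-1]]' >/dev/null
python3 go.py 0.5416 0.2611 0.060 86.6
```

```text
t 63.1 pos [0.5427 0.2612 0.1094] yaw 86.5 tilt [0.002 0.003] op 0.0186 gf 58.7 F [-0.3  1.1  1.1] q6 0.38
  turn [ 0.025 -0.031 -0.012] shift [-0.008 -0.04   1.646] shift-after-turn [-0.004 -0.036  1.646]
```

```bash

python3 -m jog '[[0,0,0,-0.01,-0.03,0.4,-1],[0,0,0,0,0,0.4,-1],[0,0,0,0,0,0.3,-1],[0,0,0,0,0,0.2,-1],[0,0,0,0,0,0,-1]]'
python3 -m jog '[[0,0,0,0,0,0.2,-1],[0,0,0,0,0,0.1,-1],[0,0,0,0,0,0,-1]]'
python3 -m jog '[[0,0,0,0,0,0,-0.2],[0,0,0,0,0,0,-0.2],[0,0,0,0,0,0,-0.2],[0,0,0,0,0,-0.5,-0.2],[0,0,0,0,0,-1,-0.2]]' 
python3 -m jog '[[0,0,0,0,0,-1,0],[0,0,0,0,0,-1,0],[0,0,0,0,0,-0.6,0],[0,0,0,0,0,0,0]]' >/dev/null
python3 go.py 0.4383 -0.3450 0.18 86.6
```

```text
t: 63.72
tool_pos: [0.5403, 0.2606, 0.068]
tool_rot: [-2.286, -2.152, 0.0]
contact_force: [-0.2, -0.0, -1.3]
opening: 0.0187
grip_force: 58.7
t: 64.1
tool_pos: [0.541, 0.2609, 0.0603]
tool_rot: [-2.286, -2.153, -0.003]
contact_force: [-1.0, 0.6, 1.3]
opening: 0.0187
grip_force: 58.9
t: 64.72
tool_pos: [0.5398, 0.2603, 0.1046]
tool_rot: [-2.286, -2.152, 0.002]
contact_force: [-0.0, 0.5, -0.3]
opening: 0.034
grip_force: 0.0
t 65.2 pos [0.5419 0.2609 0.1852] yaw 86.6 tilt [0.004 0.003] op 0.0424 gf 0.0 F [ 0.   0.7 -1. ] q6 0.38
  turn [ 0.042 -0.037 -0.009] shift [-20.369  -2.232   0.098] shift-after-turn [-20.367  -2.248   0.173]
```

21 rows: −0.97, −0.107.

```bash

python3 -m jog '[[0,0,0,-0.97,-0.107,0,0],[0,0,0,-0.97,-0.107,0,0],[0,0,0,-0.97,-0.107,0,0],[0,0,0,-0.97,-0.107,0,0],[0,0,0,-0.97,-0.107,0,0]]' >/dev/null
python3 -m jog '[[0,0,0,-0.97,-0.107,0,0],[0,0,0,-0.97,-0.107,0,0],[0,0,0,-0.97,-0.107,0,0],[0,0,0,-0.97,-0.107,0,0],[0,0,0,-0.97,-0.107,0,0]]' >/dev/null
python3 -m jog '[[0,0,0,-0.97,-0.107,0,0],[0,0,0,-0.97,-0.107,0,0],[0,0,0,-0.97,-0.107,0,0],[0,0,0,-0.97,-0.107,0,0],[0,0,0,-0.97,-0.107,0,0]]' >/dev/null
python3 -m jog '[[0,0,0,-0.97,-0.107,0,0],[0,0,0,-0.97,-0.107,0,0],[0,0,0,-0.97,-0.107,0,0],[0,0,0,-0.97,-0.107,0,0],[0,0,0,-0.97,-0.107,0,0]]' >/dev/null
python3 -m jog '[[0,0,0,-0.97,-0.107,0,0],[0,0,0,0,0,1,0],[0,0,0,0,0,1,0],[0,0,0,0,0,1,0],[0,0,0,0,0,0,0]]' >/dev/null
python3 -m jog '[[0,0,0,0,0,0,0]]' >/dev/null
python3 go.py 0.4383 -0.3450 0.031 86.6
```

```text
t 68.5 pos [ 0.4369 -0.3453  0.0921] yaw 86.6 tilt [0.    0.002] op 0.0424 gf 0.0 F [-0.  -0.4  0.3] q6 -0.74
  turn [ 0.    -0.019 -0.008] shift [0.009 0.046 2.036] shift-after-turn [0.013 0.046 2.036]
```

```bash

python3 -m jog '[[0,0,0,0.02,0.03,1,0],[0,0,0,0,0,1,0],[0,0,0,0,0,0,0],[0,0,0,0,0,0,0]]' 60 >/dev/null; python3 go.py
python3 -m jog '[[0,0,0,0,0,0,-1],[0,0,0,0,0,0,-1],[0,0,0,0,0,0,-1],[0,0,0,0,0,0,-1],[0,0,0,0,0,0,-1]]' 60
python3 -m jog '[[0,0,0,0,0,-1,-1],[0,0,0,0,0,-1,-1],[0,0,0,0,0,-1,-1],[0,0,0,0,0,-1,-1],[0,0,0,0,0,-1,-1]]'
python3 go.py 0.4306 0.2142 0.18 86.6
```

```text
t 69.0 pos [ 0.4388 -0.3456  0.0338] yaw 86.6 tilt [ 0.002 -0.   ] op 0.0425 gf 0.0 F [ 0.3 -0.5  0.5] q6 -0.74
t: 69.6
tool_pos: [0.4388, -0.3458, 0.0341]
tool_rot: [2.286, 2.152, 0.002]
contact_force: [-0.9, 0.9, 6.1]
opening: 0.0189
grip_force: 58.5
t: 70.22
tool_pos: [0.4377, -0.3447, 0.183]
tool_rot: [-2.287, -2.153, -0.002]
contact_force: [0.4, 0.4, 0.5]
opening: 0.0187
grip_force: 58.6
t 70.2 pos [ 0.4377 -0.3447  0.183 ] yaw 86.6 tilt [0.001 0.001] op 0.0187 gf 58.6 F [0.4 0.4 0.5] q6 -0.74
  turn [ 0.005 -0.016 -0.009] shift [18.583 -1.354  0.127] shift-after-turn [18.584 -1.34   0.101]
```

```bash

python3 -m jog '[[0,0,0,0.978,-0.071,0,-1],[0,0,0,0.978,-0.071,0,-1],[0,0,0,0.978,-0.071,0,-1],[0,0,0,0.978,-0.071,0,-1],[0,0,0,0.978,-0.071,0,-1]]' >/dev/null
python3 -m jog '[[0,0,0,0.978,-0.071,0,-1],[0,0,0,0.978,-0.071,0,-1],[0,0,0,0.978,-0.071,0,-1],[0,0,0,0.978,-0.071,0,-1],[0,0,0,0.978,-0.071,0,-1]]' >/dev/null
python3 -m jog '[[0,0,0,0.978,-0.071,0,-1],[0,0,0,0.978,-0.071,0,-1],[0,0,0,0.978,-0.071,0,-1],[0,0,0,0.978,-0.071,0,-1],[0,0,0,0.978,-0.071,0,-1]]' >/dev/null
python3 -m jog '[[0,0,0,0.978,-0.071,0,-1],[0,0,0,0.978,-0.071,0,-1],[0,0,0,0.978,-0.071,0,-1],[0,0,0,0.978,-0.071,0,-1],[0,0,0,0,0,0,-1]]' >/dev/null
python3 -m jog '[[0,0,0,0,0,1,-1],[0,0,0,0,0,1,-1],[0,0,0,0,0,0.5,-1],[0,0,0,0,0,0,-1],[0,0,0,0,0,0,-1]]' >/dev/null
python3 go.py 0.4306 0.2139 0.060 86.6
```

```text
t 73.3 pos [0.4318 0.2142 0.1091] yaw 86.5 tilt [0.002 0.002] op 0.0185 gf 58.7 F [ 1.4 -0.1 -0.3] q6 0.37
  turn [ 0.023 -0.028 -0.013] shift [-0.017 -0.042  1.637] shift-after-turn [-0.013 -0.038  1.637]
```

```bash

python3 -m jog '[[0,0,0,-0.01,-0.03,0.4,-1],[0,0,0,0,0,0.4,-1],[0,0,0,0,0,0.3,-1],[0,0,0,0,0,0.2,-1],[0,0,0,0,0,0,-1]]'
python3 -m jog '[[0,0,0,0,0,0.2,-1],[0,0,0,0,0,0.1,-1],[0,0,0,0,0,0,-1]]'
python3 -m jog '[[0,0,0,0,0,0,-0.2],[0,0,0,0,0,0,-0.2],[0,0,0,0,0,0,-0.2],[0,0,0,0,0,-0.5,-0.2],[0,0,0,0,0,-1,-0.2]]' 
python3 -m jog '[[0,0,0,0,0,-1,0.3],[0,0,0,0,0,-1,0.3],[0,0,0,0,0,-1,0.3],[0,0,0,-1,-0.2,0,0.3],[0,0,0,-1,-0.2,0,0.3]]' >/dev/null
python3 -m jog '[[0,0,0,-1,-0.2,0,0.3],[0,0,0,-1,-0.2,0,0.3],[0,0,0,-1,-0.2,0,0.3],[0,0,0,-1,-0.2,0,0.3],[0,0,0,-1,-0.2,0,0.3]]' >/dev/null
python3 go.py 0.4774 0.0980 0.2 86.6
python3 - <<'E'
from h import *
a=snap('top');b=snap('side')
up=lambda i,x,y,X,Y,w,h: cv2.resize(i[y:Y,x:X],(w,h),interpolation=cv2.INTER_CUBIC)
cv2.imwrite('pics/m11.png',np.hstack([up(a['img'],170,160,370,310,400,300),up(b['img'],140,140,340,290,400,300)])[...,::-1])
E
```

```text
t: 73.97
tool_pos: [0.4294, 0.2139, 0.068]
tool_rot: [-2.286, -2.152, 0.0]
contact_force: [-0.7, -0.0, -0.4]
opening: 0.0185
grip_force: 58.7
t: 74.35
tool_pos: [0.4301, 0.2141, 0.0601]
tool_rot: [-2.286, -2.153, -0.002]
contact_force: [-1.5, 0.1, 2.2]
opening: 0.0188
grip_force: 59.0
t: 74.97
tool_pos: [0.429, 0.2136, 0.1047]
tool_rot: [-2.286, -2.152, 0.002]
contact_force: [-0.1, 0.8, 0.5]
opening: 0.0342
grip_force: 0.0
t 76.2 pos [0.3752 0.0058 0.1956] yaw 86.6 tilt [0.002 0.001] op 0.0554 gf 0.0 F [ 1.5 -0.5  0.7] q6 -0.13
  turn [ 0.023 -0.017 -0.007] shift [ 3.272  3.216 -0.135] shift-after-turn [ 3.27   3.218 -0.146]
```

View pics/m11.png

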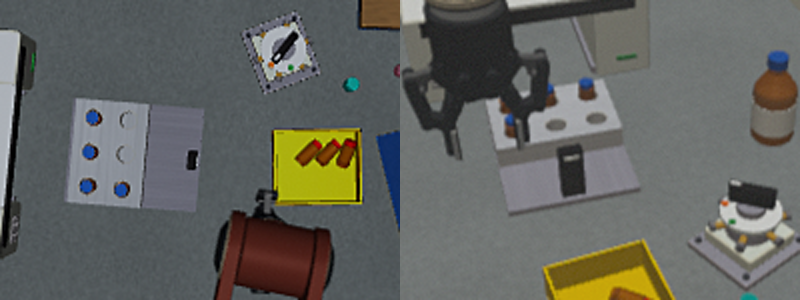

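All four fresh vials sit in wells (three rear plus front-left), and the three used vials lie inside the tub. Now I'll push the tray home.

```bash

python3 -m jog '[[0,0,0,0.86,0.8,0,0.3],[0,0,0,0.86,0.8,0,0.3],[0,0,0,0.86,0.8,0,0.3],[0,0,0,0.86,0.8,0,0.3],[0,0,0,0,0,1,0.3]]' >/dev/null
python3 -m jog '[[0,0,0,0,0,1,0.3],[0,0,0,0,0,0,0.3],[0,0,0,0,0,0,0.3]]' >/dev/null
python3 go.py 0.4774 0.1045 0.066 86.6
```

```text
t 77.3 pos [0.4782 0.1045 0.1361] yaw 86.6 tilt [0.002 0.002] op 0.0557 gf 0.0 F [0.4 0.2 1. ] q6 0.12
  turn [ 0.023 -0.025 -0.005] shift [-0.007 -0.03   2.337] shift-after-turn [-2.000e-03 -2.500e-02  2.337e+00]
```

```bash

python3 -m jog '[[0,0,0,0,-0.02,1,0.3],[0,0,0,0,0,1,0.3],[0,0,0,0,0,0.3,0.3],[0,0,0,0,0,0,0.3]]' 60 
python3 -m jog '[[0,0,0,0,0,0,-1],[0,0,0,0,0,0,-1],[0,0,0,0,0,0,-1],[0,0,0,0,0,0,-1]]' 60
python3 -m jog '[[0,0,0,0.3,0,0,-1],[0,0,0,0.5,0,0,-1],[0,0,0,0.7,0,0,-1],[0,0,0,0.7,0,0,-1],[0,0,0,0.7,0,0,-1]]'
python3 -m jog '[[0,0,0,0.7,0,0,-1],[0,0,0,0.7,0,0,-1],[0,0,0,0.7,0,0,-1],[0,0,0,0.7,0,0,-1],[0,0,0,0.5,0,0,-1]]'
python3 -m jog '[[0,0,0,0.3,0,0,-1],[0,0,0,0.2,0,0,-1],[0,0,0,0.1,0,0,-1],[0,0,0,0,0,0,-1]]'
python3 go.py 0.49 0.3146 0.067 86.6
```

```text
t: 77.82
tool_pos: [0.4774, 0.1043, 0.0666]
tool_rot: [-2.287, -2.153, -0.003]
contact_force: [-0.0, 0.3, 0.5]
opening: 0.0553
grip_force: 0.0
t: 78.32
tool_pos: [0.4774, 0.1043, 0.0676]
tool_rot: [-2.287, -2.153, -0.003]
contact_force: [-3.9, -0.1, 5.5]
opening: 0.0289
grip_force: 61.7
t: 78.95
tool_pos: [0.4826, 0.1914, 0.0676]
tool_rot: [-2.287, -2.154, -0.002]
contact_force: [-2.8, -2.6, 5.2]
opening: 0.029
grip_force: 61.6
t: 79.58
tool_pos: [0.4885, 0.2908, 0.0676]
tool_rot: [-2.286, -2.154, -0.003]
contact_force: [-3.5, -2.9, 6.4]
opening: 0.029
grip_force: 61.8
t: 80.08
tool_pos: [0.4896, 0.3088, 0.0677]
tool_rot: [-2.286, -2.153, -0.005]
contact_force: [-3.2, -0.0, 4.8]
opening: 0.0287
grip_force: 61.6
t 80.1 pos [0.4896 0.3088 0.0677] yaw 86.6 tilt [0.001 0.003] op 0.0287 gf 61.6 F [-3.2 -0.   4.8] q6 0.49
  turn [ 0.01  -0.038 -0.007] shift [0.193 0.002 0.022] shift-after-turn [0.193 0.003 0.022]
```

```bash

python3 -m jog '[[0,0,0,0.2,0,0,-1],[0,0,0,0.1,0,0,-1],[0,0,0,0,0,0,-1]]'
python3 -m jog '[[0,0,0,0.12,0,0,-1],[0,0,0,0,0,0,-1],[0,0,0,0,0,0,-1]]'
```

```text
t: 80.45
tool_pos: [0.4899, 0.3139, 0.0677]
tool_rot: [2.284, 2.152, -0.007]
contact_force: [-6.9, -13.9, 12.9]
opening: 0.0289
grip_force: 62.5
t: 80.82
tool_pos: [0.4899, 0.3139, 0.0677]
tool_rot: [2.281, 2.149, -0.018]
contact_force: [-9.1, -27.5, 18.4]
opening: 0.0285
grip_force: 63.2
```

Tray is hard home. Release, lift, and head to the valve.

```bash

python3 -m jog '[[0,0,0,-0.25,0,0,-1],[0,0,0,0,0,0,0.2],[0,0,0,0,0,0,0.2],[0,0,0,0,0,-1,0.2],[0,0,0,0,0,-1,0.2]]' 50
python3 -m jog '[[0,0,0,0,0,-1,0],[0,0,0,0,0,-1,0],[0,0,0,0,0,-1,0],[0,0,0,-1,0.5,0,0],[0,0,0,-1,0.5,0,0]]' >/dev/null
python3 -m jog '[[0,0,0,-1,0.5,0,0],[0,0,0,-1,0.5,0,0],[0,0,0,-1,0.5,0,0],[0,0,0,-1,0.5,0,0],[0,0,0,-1,0.5,0,0]]' >/dev/null
python3 -m jog '[[0,0,0,-1,0.5,0,0],[0,0,0,-1,0.5,0,0],[0,0,0,-1,0.5,0,0],[0,0,0,-1,0.5,0,0],[0,0,-1,0,0,0,0]]' >/dev/null
python3 -m jog '[[0,0,-1,0,0,0,0],[0,0,-1,0,0,0,0],[0,0,-1,0,0,0,0],[0,0,-1,0,0,0,0],[0,0,-1,0,0,0,0]]' >/dev/null
python3 -m jog '[[0,0,-1,0,0,0,0],[0,0,-1,0,0,0,0],[0,0,-1,0,0,0,0],[0,0,-1,0,0,0,0],[0,0,-1,0,0,0,0]]' >/dev/null
python3 -m jog '[[0,0,-0.5,0,0,0,0],[0,0,0,0,0,0,0]]' >/dev/null
python3 go.py 0.6570 -0.0328 0.13 144
python3 - <<'E'
from h import *
a=snap('top');b=snap('side')
up=lambda i,x,y,X,Y,w,h: cv2.resize(i[y:Y,x:X],(w,h),interpolation=cv2.INTER_CUBIC)
cv2.imwrite('pics/m12.png',np.hstack([up(a['img'],160,160,360,310,400,300),up(b['img'],140,130,340,280,400,300)])[...,::-1])
E
```

```text
t: 81.45
tool_pos: [0.4891, 0.3131, 0.126]
tool_rot: [-2.286, -2.153, -0.001]
contact_force: [0.0, -0.3, 0.8]
opening: 0.0511
grip_force: 0.0
t 84.8 pos [ 0.6345 -0.0264  0.2152] yaw 144.0 tilt [0.    0.002] op 0.0426 gf 0.0 F [-0.7  0.1 -0.5] q6 -1.10
  turn [ 0.017 -0.01   0.01 ] shift [-0.736  0.263  2.84 ] shift-after-turn [-0.733  0.268  2.84 ]
```

View pics/m12.png

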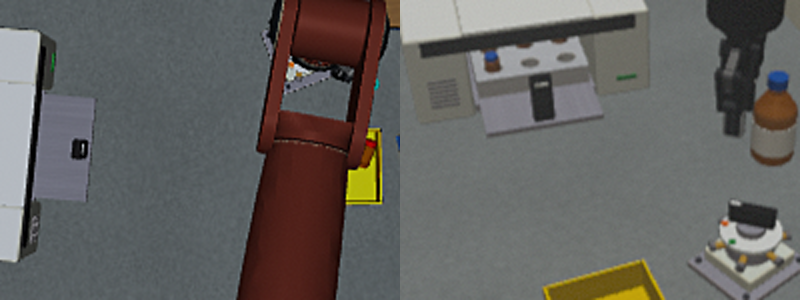

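Tray is home with the fresh vials standing (front-left at side px ≈(186,160)). Next: pinch the valve and turn it counter-clockwise.

```bash

python3 -m jog '[[0,0,0,-0.74,0.27,0,0],[0,0,0,0,0,1,0],[0,0,0,0,0,1,0],[0,0,0,0,0,0.8,0],[0,0,0,0,0,0,0]]' 40 >/dev/null
python3 go.py 0.6570 -0.0328 0.079 144
python3 -m jog '[[0,0,0,0,0,1,0],[0,0,0,0,0,0.65,0],[0,0,0,0,0,0,0],[0,0,0,0,0,0,0]]'
python3 go.py 0.6570 -0.0328 0.079 144
```

```text
t 85.5 pos [ 0.6552 -0.0326  0.1284] yaw 144.0 tilt [-0.005  0.003] op 0.0427 gf 0.0 F [ 0.3 -0.6 -0.2] q6 -1.11
  turn [-0.011 -0.066  0.007] shift [-0.061  0.033  1.646] shift-after-turn [-0.052  0.031  1.646]
t: 86.05
tool_pos: [0.6577, -0.033, 0.0831]
tool_rot: [0.969, 2.987, 0.003]
contact_force: [0.7, 0.1, 0.4]
opening: 0.0425
grip_force: 0.0
t 86.0 pos [ 0.6577 -0.033   0.0831] yaw 144.1 tilt [0.002 0.001] op 0.0425 gf 0.0 F [0.7 0.1 0.4] q6 -1.11
  turn [0.025 0.006 0.01 ] shift [ 0.023 -0.008  0.136] shift-after-turn [ 0.023 -0.008  0.136]
```

```bash

python3 -m jog '[[0,0,0,0,0,0.1,-1],[0,0,0,0,0,0,-1],[0,0,0,0,0,0,-1],[0,0,0,0,0,0,-1],[0,0,0,0,0,0,-1]]' 40
python3 -m jog '[[0,0,-1,0,0,0,-1],[0,0,-1,0,0,0,-1],[0,0,-1,0,0,0,-1],[0,0,-1,0,0,0,-1],[0,0,-1,0,0,0,-1]]'
python3 -m jog '[[0,0,-1,0,0,0,-1],[0,0,-1,0,0,0,-1],[0,0,-1,0,0,0,-1],[0,0,-1,0,0,0,-1],[0,0,-1,0,0,0,-1]]' >/dev/null
python3 -m jog '[[0,0,-1,0,0,0,-1],[0,0,-1,0,0,0,-1],[0,0,0,0,0,0,-1],[0,0,0,0,0,0,-1]]'
python3 go.py
python3 -m jog '[[0,0,0,0,0,0,0],[0,0,0,0,0,0,0],[0,0,0,0,0,-1,0],[0,0,0,0,0,-1,0],[0,0,0,0,0,-1,0]]' >/dev/null
python3 -m jog '[[0,0,0,0,0,-1,0],[0,0,0,0,0,-1,0],[0,0,0,0,0,-1,0],[0,0,0,0,0,0,0],[0,0,0,0,0,0,0]]'
python3 - <<'E'
from h import *
a=snap('top');b=snap('side')
up=lambda i,x,y,X,Y,w,h: cv2.resize(i[y:Y,x:X],(w,h),interpolation=cv2.INTER_CUBIC)
cv2.imwrite('pics/m13.png',np.hstack([up(b['img'],280,210,360,270,400,300),up(b['img'],140,130,340,280,400,300)])[...,::-1])
E
```

```text
t: 86.68
tool_pos: [0.6573, -0.0332, 0.0797]
tool_rot: [0.969, 2.988, 0.002]
contact_force: [-2.4, -1.2, 5.8]
opening: 0.012
grip_force: 40.7
t: 87.3
tool_pos: [0.6576, -0.0325, 0.0797]
tool_rot: [0.295, 3.126, 0.004]
contact_force: [-1.1, 0.9, 4.5]
opening: 0.0123
grip_force: 40.7
t: 88.42
tool_pos: [0.6575, -0.0315, 0.0797]
tool_rot: [-0.655, 3.07, 0.006]
contact_force: [-1.8, 3.2, 4.8]
opening: 0.0119
grip_force: 40.8
t 88.4 pos [ 0.6575 -0.0315  0.0797] yaw -155.9 tilt [0.001 0.004] op 0.0119 gf 40.8 F [-1.8  3.2  4.8] q6 -2.16
t: 89.68
tool_pos: [0.6564, -0.0332, 0.2571]
tool_rot: [0.654, -3.071, -0.004]
contact_force: [0.4, 0.9, -0.3]
opening: 0.0427
grip_force: 0.0
```

View pics/m13.png

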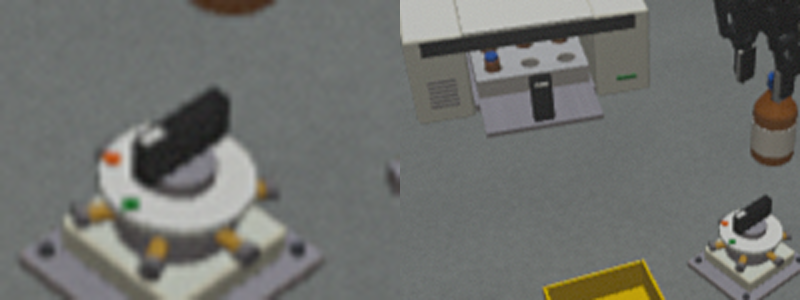

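Valve is back at the green dot, looking the same as at the start; the tray is home and the gripper is clear of everything.

```bash
python3 -c "
from station import finish_job; print(finish_job())"
```

```text
the job is handed in; nothing more can be done
None
```

The job is handed in: the three used vials are in the tub, the four fresh vials are in the tray's wells, the tray is home and the valve is back at the column position. The hand-in call gave no verdict.

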